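Lay out the ring-gauge checking station

TASK

Set up the fixture plate for checking the setting ring: press the riser block fully home over the two studs of the dark tile and lay the setting ring flat on the middle of the riser's top. Stand the flat tin, lid up, on the plate midway between the riser and the V-block and in line with them, and stand the bottle upright on the plate directly behind the V-block (the side away from the robot, square to the plate), leaving about 30 mm clear between them. Leave the mug and the thermo-hygrometer where they are.

Things in the scene. Friction and masses are not known exactly. Their poses are not given: they have to be found in the camera images.
- fixture_plate: Fixed aluminium fixture plate with a grid of small holes, 200 (x) x 260 (y) x 12 mm high, turned up to 15 degrees. Origin: centre of its underside on the desk. x points away from the robot (behind), y to its left, z up. Stud tile and V-block stand on it in a row at plate x = -45 mm, one 80 mm left and one 80 mm right of the middle, either way round.
- stud_tile: Fixed dark steel tile on the plate, 74 (x) x 54 (y) x 8 mm high, with two bright upright studs on its top at x = -18 and x = +18 mm (y = 0): 10 mm across for the lowest 5 mm, then tapering to 4 mm at the tip, 10 mm tall in all. Origin: centre of its underside, on the plate's top; axes as the plate's.
- v_block: Fixed small steel V-block on the plate, 44 (x) x 32 (y) x 30 mm high, with its V-groove on top. Origin: centre of its underside; axes as the plate's, x points away from the robot.
- riser: Loose plain aluminium riser block, 64 (x) x 44 (y) x 30 mm high, 0.15-0.26 kg, flat top up. Its underside has two round sockets, 13 mm wide, 14 mm deep, at x = -18 and +18 mm, that drop over the studs with 1.5 mm play all round, either way round, until the block rests on the tile. Origin: centre of its underside, z up. Grip across the 44 mm sides.
- ring: Loose setting ring: steel ring with a black knurled rim, 39 mm outside diameter, 14 mm high, lying flat. Origin: centre of its underside, z up.
- tin: Loose flat round tin with a lid (does not open), 48 mm diameter, 19 mm high, lid up. Origin: centre of its underside, z up.
- bottle: Loose closed amber bottle with black cap, standing: body 44 mm diameter, about 90 mm tall below the shoulder, 114 mm tall with the cap, 0.10-0.17 kg. Origin: centre of its underside, z up. Grip across the upper body, 65 to 80 mm up, so that the gripper clears the cap.
- mug: Bystander: mug, 91 mm wide and 102 mm tall, at the back of the desk. Origin: centre of its underside.
- hygrometer: Bystander: upright desk thermo-hygrometer, 106 mm wide and 112 mm tall, at the back of the desk. Origin: centre of its underside.
Mind the look-alikes: they are no part of the job. Leave any green look-alike of the riser alone. What is shaped like the tin but green is not meant.

How it is judged (in metres and radians):
At the end, for the whole second after the job is handed in: Riser home on the tile (2 mm up, 5 mm off, 0.15 rad), ring flat on its top within 12 mm of the middle, tin flat on the plate within 15 mm of midway to the V-block, bottle upright, 59-89 mm behind the V-block (centres) and 15 mm sideways; all at rest; mug, hygrometer moved under 30 mm (horizontal distance between riser and stud_tile below 0.005 m and z of riser in the frame of stud_tile between 0.006 and 0.01 m and angle between riser's own z axis and vertical below 0.06 rad and angle between the x axis of riser and the x axis of stud_tile, either way round below 0.15 rad and horizontal distance between ring and riser below 0.012 m and z of ring in the frame of riser between 0.028 and 0.032 m and angle between each of ring, tin, bottle's own z axis and vertical below 0.1 rad and x of tin in the frame of stud_tile between -0.015 and 0.015 m and horizontal distance between tin and stud_tile below 0.095 m and horizontal distance between tin and v_block below 0.095 m and z of tin in the frame of fixture_plate between 0.01 and 0.0145 m and x of bottle in the frame of v_block between 0.059 and 0.089 m and y of bottle in the frame of v_block between -0.015 and 0.015 m and z of bottle in the frame of fixture_plate between 0.01 and 0.0145 m and linear speed of each of riser, ring, tin, bottle below 0.02 m/s and angular speed of each of riser, ring, tin, bottle below 0.2 rad/s and distance of each of mug, hygrometer from where it was at the start of the episode below 0.03 m); the robot touches nothing.
It fails at once if the mug or the thermo-hygrometer is pushed away from its place (30 mm or more) (distance of any of mug, hygrometer from where it was at the start of the episode above 0.03 m).
It also fails if it takes over 102 s, if anything falls off the work surface, if the arm or the gripper's body presses on something with over 40 N, if the wrist force passes 120 N, or if a joint passes its speed limit or range.

ROBOT

A 7-joint arm with a two-finger parallel gripper is mounted at the origin on a cart in front of the work surface, level with it; the furniture and walls round the work are solid. World frame = base frame: x ahead of the robot, y to its left, z up, the work surface at z = 0. Lengths are in m, angles in degrees, forces in N, time in s.
With the tool pointing down it reaches from about 0.4 to 0.85 m from the base axis. Payload 4.5 kg.
Tool frame: the origin (TCP) lies at the very end of the fingers, on their centre line; the grasp point (between the pads) lies 19 mm behind it (r.pinch_z is the distance from the TCP to the grasp point, in m); z points along the fingers, y is the direction in which the jaws open and shut (so a half turn about z gives the same grasp; the last joint's range is limited). The gripper opens to 85 mm and grips with 20 to 120 N. Pads are 22 mm wide; open, the fingers measure 114 mm over their backs; the gripper's body (76 mm by 85 mm) begins 54 mm behind the grasp point. The pads swing forward as they close: fully open they stand 13 mm farther back than shut.
Start: joints at [69.947, 39.483, -11.15, 89.685, 9.013, 51.709, -12.324], TCP at [0.234, -0.58, 0.196] pointing down, gripper open.
Joint ranges: [-172.22, 172.22], [-26.19, 119.32], [-84.43, 86.54], [7.71, 146.69], [-57.33, 237.33], [2.42, 119.75], [-152.13, 152.13]. Speed limits (degrees/s): [147.25, 147.25, 180, 180, 180, 180, 180].

INTERFACE

Orientations are given as [roll, pitch, yaw] about the fixed x, y, z axes, in that order (R = Rz(yaw) Ry(pitch) Rx(roll)).
In Python, from plant import r gives the robot as it stands.
- The arm moves only by the tool carry_out, never from a script. Its argument "series" is a list of rows, each a list of 5 numbers: the closure, from -1 (fully open) to 1 (shut), then the shift along the tool's x, y, z as a fraction of full scale, then the turn about the tool's z as a fraction of full scale. A call has 1 to 20 rows; each row shifts and turns the commanded pose from where the row before left it, along the tool's axes as they then stand; what a row does not reach is not made up. Full scale, the value 1, is 25 cm for a shift and 1.5 rad for a turn. A row lasts 1/8 s, in which the tool goes at most 62.5 mm and 10.7 degrees, less where a joint would pass 70% of its speed; a pose out of reach is approached as far as the arm can. A call with a number of a shift or a turn outside -1 to 1 is refused whole. A call with a gripper value outside its range is refused whole. The fingers move at their own pace and stop on an object; "force" is the grip in N (left out, the last holds). Time passes only in rows, so rows that do not move let the fingers close. It gives the time, the measured TCP pose, the force and the opening at its end, in the units of the state.
- r.observe(): the state, without advancing time (a new reading comes with each control period).
- r.grab_frame(name): name is "scene" or "top"; returns a dict with "pixels" (400x640x3 uint8, blue, green, red), "depth" (400x640 float32, m along the optical axis (not along the pixel's ray), 0 where there is no reading), "fovy" (degrees; the focal length in pixels is half the picture's height over the tangent of half this angle, whatever the lens; pixels are square), "cx", "cy" (the principal point, pixels), "pose" (4x4, takes a point from camera to world coordinates). Camera axes: x right, y up, looking along -z (the intrinsics and any distortion apply to the point x, -y, -z); pixel columns grow to the right and rows downward; lengths in m; the calibration is good to about 2 mm. A picture is of the moment at which its call begins.
- r.hand_in(): hands the job in, once; it reports no verdict.
The state is a dict: "clock": time; "qpos": joint angles; "joint_vel": joint speeds; "effort": joint torques, N m; "tool_pos": TCP position; "tool_rot": TCP orientation; "contact_force": force on the tool from outside, world axes, zero at the start; "moment": the same for the moment, N m; "width": opening from 0.0 (shut) to 1.0 (fully open).
Only numpy, scipy, OpenCV 4.12 (cv2) and the standard library are available. Lean on these libraries where they do the work, as an engineer would, in place of code of your own. Each camera call takes 0.05 s, during which the arm holds its last target.

## Working session

There is one attempt and no reset: what is moved stays moved. The work goes in short steps, Python scripts to look and compute and a tool call to move; the robot and the scene stay as the last step left them, time stands still between calls to the robot, and variables do not carry over. Pictures are saved under pics/ and viewed, and the job is handed in when it is done.

Besides the shell and the picture viewer there is one more tool, called after "Request:" by a JSON object that holds its "api" and its "payload". carry_out: Moves the arm, as the interface text tells. Its arguments: {"type":"object","properties":{"series":{"type":"array","items":{"type":"array","items":{"type":"number","minimum":-1,"maximum":1}}},"force":{"type":"number"}},"required":["series"]}

```bash
ls; mkdir -p pics
python3 - <<'E'
from plant import r
import cv2,numpy as np,pickle
print(r.observe(), r.pinch_z)
for n in("scene","top"):
    f=r.grab_frame(n); cv2.imwrite(f"pics/{n}0.png",f["pixels"]); pickle.dump(f,open(f"{n}0.pkl","wb"))
    print(n,f["fovy"],f["cx"],f["cy"],f["pose"].round(4).tolist(),[k for k in f])
E
```

```text
pics
{'clock': 0.0, 'qpos': array([ 69.94738151,  39.53402421, -11.14331043,  89.74716202,
         9.0131985 ,  51.71112399, -12.32448457]), 'joint_vel': array([-0.04942211,  0.02705391,  0.00966672,  0.08869237,  0.01895067,
        0.04739335, -0.00103346]), 'effort': array([ 5.85400221e-05, -5.39615786e+01, -1.26627926e+00, -1.58542335e+01,
        9.13307013e-03,  9.53436247e-03, -1.45456895e-06]), 'tool_pos': array([ 0.23366753, -0.57886847,  0.19486366]), 'tool_rot': array([-1.79889988e+02,  9.68332632e-03,  2.19933590e+01]), 'contact_force': array([0.48703395, 0.67311327, 1.19877947]), 'moment': array([-0.00467221,  0.00885857,  0.03127204]), 'width': 0.9946510244655906} 0.0187
scene 50.922618213694626 326.96986666799927 199.12193914301034 [[-0.4677, 0.5111, -0.7211, -0.117], [-0.8837, -0.2524, 0.3942, 0.3071], [0.0195, 0.8216, 0.5697, 0.6269], [0.0, 0.0, 0.0, 1.0]] ['pixels', 'depth', 'fovy', 'cx', 'cy', 'pose']
top 50.102115250947904 309.918703576311 199.36766736686153 [[-0.0012, 0.9925, -0.1223, 0.4651], [-1.0, -0.0012, -0.0001, -0.0902], [-0.0003, 0.1223, 0.9925, 1.2736], [0.0, 0.0, 0.0, 1.0]] ['pixels', 'depth', 'fovy', 'cx', 'cy', 'pose']
```

View pics/scene0.png

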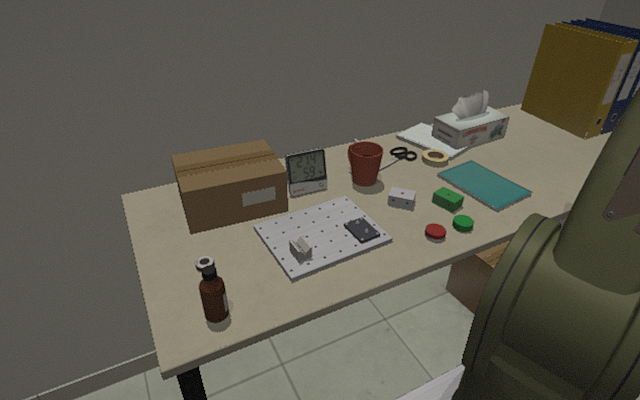

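View pics/top0.png

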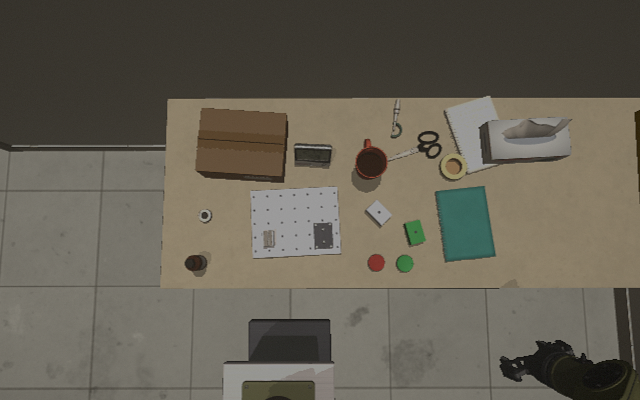

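```bash
cat > h.py <<'E'
import cv2,numpy as np,pickle
def load(n): return pickle.load(open(n+".pkl","rb"))
def f_(f): return 200/np.tan(np.radians(f["fovy"]/2))
def pt(f,u,v,z=None,d=None):
    """pixel->world: at plane height z, or with depth"""
    F=f_(f); ray=np.array([(u-f["cx"])/F,-(v-f["cy"])/F,-1.])
    P=f["pose"]; w=P[:3,:3]@ray; o=P[:3,3]
    if z is not None: return o+w*(z-o[2])/w[2]
    if d is None: d=f["depth"][int(round(v)),int(round(u))]
    return o+w*d
def proj(f,p):
    P=f["pose"]; c=P[:3,:3].T@(np.array(p)-P[:3,3]); F=f_(f)
    return f["cx"]+F*c[0]/-c[2], f["cy"]-F*c[1]/-c[2]
def crop(f,u0,v0,u1,v1,k,name):
    im=cv2.resize(f["pixels"][v0:v1,u0:u1],None,fx=k,fy=k,interpolation=cv2.INTER_CUBIC); cv2.imwrite("pics/"+name,im)
E
python3 - <<'E'
from h import *
t=load("top0");s=load("scene0")
crop(t,180,180,350,280,4,"t_a.png")
crop(t,350,190,430,280,6,"t_b.png")
crop(s,180,120,500,330,2.5,"s_a.png")
for n,u,v in[("desk",220,240),("plate",285,215),("bottle",196,262),("ringhole",205,215),("riser",377,213),("tin",376,262),("tile",323,235)]:
    print(n,pt(t,u,v).round(4))
for n,u,v in[("desk",200,220),("plate",300,225),("riser",402,196),("tin",435,230)]:
    print(n,pt(s,u,v).round(4))
E
```

```text
desk [ 0.5011  0.177  -0.0017]
plate [ 0.5741 -0.0163  0.0116]
bottle [0.4386 0.2213 0.093 ]
ringhole [0.5743 0.2203 0.0123]
riser [ 0.5784 -0.2862  0.0266]
tin [ 0.4364 -0.2812  0.0213]
tile [ 0.5146 -0.1281  0.0204]
desk [0.6867 0.1971 0.0351]
plate [ 0.5946 -0.0112  0.0123]
riser [ 0.5686 -0.2851  0.0281]
tin [ 0.4343 -0.2831  0.0151]
```

View pics/t_a.png

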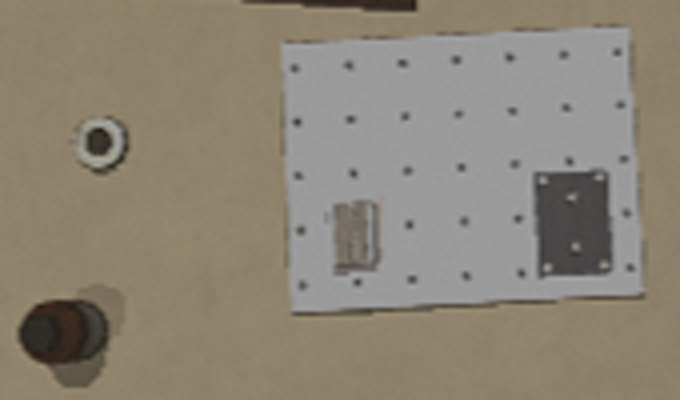

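View pics/t_b.png

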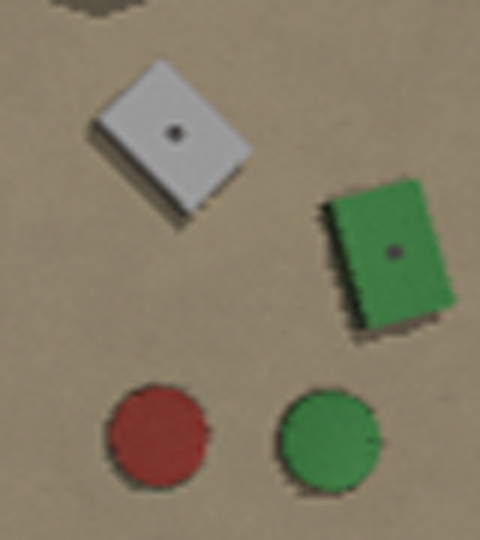

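View pics/s_a.png

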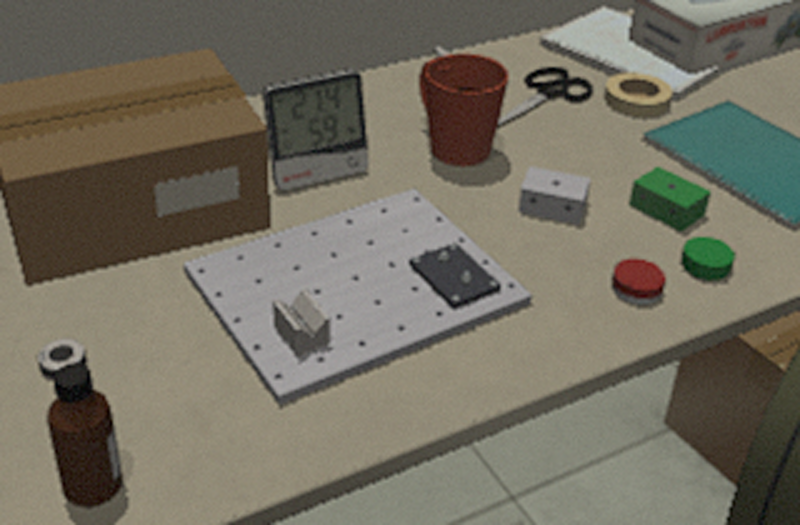

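```bash
cat > m.py <<'E'
from h import *
t=load("top0");s=load("scene0")
def seg(f,u0,v0,u1,v1,fn):
    im=f["pixels"].astype(int); m=np.zeros(im.shape[:2],np.uint8)
    m[v0:v1,u0:u1]=(fn(im)[v0:v1,u0:u1]*255)
    n,l,st,c=cv2.connectedComponentsWithStats(m); 
    k=1+np.argmax(st[1:,4]); return (l==k).astype(np.uint8)
def rect(f,mk,z):
    cs,_=cv2.findContours(mk,cv2.RETR_EXTERNAL,cv2.CHAIN_APPROX_NONE)
    c=max(cs,key=cv2.contourArea)[:,0,:]
    W=np.array([pt(f,u,v,z)[:2] for u,v in c])
    r_=cv2.minAreaRect((W*1000).astype(np.float32)); return r_, W
S=lambda im:im.max(2)-im.min(2)
if __name__=="__main__":
    for p in[(285,215),(377,210),(220,240),(376,262),(205,209)]: print(p,t["pixels"][p[1],p[0]],S(t["pixels"].astype(int))[p[1],p[0]])
    mk=seg(t,235,175,355,270,lambda im:(S(im)<18)&(im.min(2)>80)); print("plate",rect(t,mk,.012)[0])
    mk=seg(t,360,195,398,235,lambda im:(S(im)<18)&(im.min(2)>100)); print("riser",rect(t,mk,.03)[0],mk.sum())
    mk=seg(t,305,215,338,255,lambda im:(im.max(2)<85)); print("tile",rect(t,mk,.02)[0])
    mk=seg(t,360,245,392,280,lambda im:(S(im)>50)); print("tin",rect(t,mk,.019)[0])
    mk=seg(t,190,200,220,230,lambda im:(S(im)<20)); print("ring",rect(t,mk,.014)[0])
    F=f_(t); 
    for n,u,v,z in[("stud1",.125,.125,0)]: pass
    c=lambda x,y:(180+(x+.5)/4-.5,180+(y+.5)/4-.5)
    for n,q,z in[("studs_hi",(572,197),.028),("stud_lo",(576,246),.028),("vblock",(356,237),.04),("botcap",(40,334),.114),("ring",(100,143),.014)]: print(n,pt(t,*c(*q),z).round(4))
    for n,q,z in[("studhi",(444,256),.028),("studlo",(466,277),.028),("ring top c",(63,353),.014)]: print("scene",n,pt(s,180+(q[0]+.5)/2.5-.5,120+(q[1]+.5)/2.5-.5,z).round(4))
E
python3 m.py
```

```text
(285, 215) [154 155 155] 1
(377, 210) [155 156 157] 2
(220, 240) [110 135 147] 37
(376, 262) [ 44  53 125] 81
(205, 209) [114 128 137] 23
plate ((555.0541381835938, -45.70048522949219), (199.48179626464844, 259.6131896972656), 2.920234441757202)
riser ((581.8194580078125, -290.8037414550781), (63.509986877441406, 41.83403015136719), 44.32882308959961) 327
tile ((513.5214233398438, -128.0709686279297), (73.87002563476562, 51.36890411376953), 3.9866700172424316)
tin ((434.9709777832031, -281.56024169921875), (46.53417205810547, 43.06605529785156), 89.93235778808594)
ring ((573.4965209960938, 220.55581665039062), (38.223731994628906, 35.03653335571289), 45.766754150390625)
studs_hi [ 0.5321 -0.1269  0.028 ]
stud_lo [ 0.4966 -0.1296  0.028 ]
vblock [0.5029 0.0287 0.04  ]
botcap [0.4361 0.2327 0.114 ]
ring [0.5731 0.2209 0.014 ]
scene studhi [ 0.527  -0.1267  0.028 ]
scene studlo [ 0.4915 -0.1285  0.028 ]
scene ring top c [0.5713 0.2188 0.014 ]
```

```bash
cat > m2.py <<'E'
from m import *
from scipy.optimize import least_squares
def cloud(f):
    v,u=np.mgrid[0:400,0:640]; d=f["depth"]; F=f_(f)
    c=np.stack([(u-f["cx"])/F*d,-(v-f["cy"])/F*d,-d],-1); return c@f["pose"][:3,:3].T+f["pose"][:3,3]
def circ(P,R):
    f=lambda q:np.hypot(P[:,0]-q[0],P[:,1]-q[1])-R
    s=least_squares(f,P[:,:2].mean(0)+np.array([.01,0]),loss="soft_l1",f_scale=.002); return s.x,np.abs(f(s.x)).mean(),len(P)
if __name__=="__main__":
    for n,f in(("top",t),("scene",s)):
        C=cloud(f); ok=f["depth"]>0
        box=lambda x0,x1,y0,y1,z0,z1:C[ok&(C[...,0]>x0)&(C[...,0]<x1)&(C[...,1]>y0)&(C[...,1]<y1)&(C[...,2]>z0)&(C[...,2]<z1)]
        B=box(.38,.48,.18,.29,.02,.082); print(n,"bottle",len(B),circ(B,.022) if len(B)>10 else "")
        cap=box(.38,.48,.18,.29,.105,.13); print(" cap",len(cap),cap.mean(0).round(4))
        d=box(.4,.5,.05,.15,-.02,.02); print(" desk z",d[:,2].mean().round(4))
        for nm,b in(("plate",(.56,.62,-.1,0,0,.03)),("risertop",(.55,.61,-.32,-.26,.022,.04)),("tin",(.40,.47,-.31,-.25,.013,.03)),("ring",(.54,.61,.19,.25,.008,.03))):
            q=box(*b); print(" ",nm,len(q),q.mean(0).round(4),((q.max(0)+q.min(0))/2).round(4))
    # scene color segmentations
    im=s["pixels"].astype(int)
    for nm,(u0,v0,u1,v1),fn,z in(("plate",(240,185,395,280),lambda im:(S(im)<22)&(im.min(2)>90),.012),("riser",(385,180,420,212),lambda im:(S(im)<22)&(im.min(2)>125),.03),("tin",(420,220,450,242),lambda im:(S(im)>70),.019)):
        try:
            mk=seg(s,u0,v0,u1,v1,fn); print("scene",nm,rect(s,mk,z)[0],mk.sum())
        except Exception as e: print(e)
E
python3 m2.py
```

```text
top bottle 108 (array([0.4359144 , 0.23703708]), np.float64(0.0005890125780586924), 108)
 cap 71 [0.4362 0.2357 0.1141]
 desk z 0.002
  plate 678 [ 0.5905 -0.0503  0.012 ] [ 0.5907 -0.0501  0.0112]
  risertop 305 [ 0.5806 -0.2898  0.03  ] [ 0.5807 -0.29    0.0303]
  tin 213 [ 0.4353 -0.2802  0.0182] [ 0.4364 -0.2802  0.0191]
  ring 133 [0.5741 0.2225 0.0135] [0.5742 0.2223 0.0138]
scene bottle 658 (array([0.43596112, 0.23451757]), np.float64(0.0007626024830609749), 658)
 cap 160 [0.4319 0.2349 0.1121]
 desk z 0.0006
  plate 639 [ 0.5893 -0.0492  0.0102] [ 0.5901 -0.05    0.0104]
  risertop 245 [ 0.5782 -0.2893  0.0275] [ 0.5803 -0.29    0.0264]
  tin 227 [ 0.4323 -0.2812  0.0162] [ 0.4331 -0.2817  0.0161]
  ring 181 [0.5733 0.2218 0.0115] [0.5745 0.2215 0.0116]
scene plate ((550.2393798828125, -45.96870422363281), (206.52220153808594, 263.52984619140625), 2.529226541519165) 5554
scene riser ((580.1353149414062, -292.33966064453125), (65.29095458984375, 46.256858825683594), 43.25651931762695) 244
scene tin ((432.05499267578125, -281.5556640625), (41.90300750732422, 40.54949951171875), 63.53020477294922) 171
```

```bash
cat > plan.py <<'E'
import numpy as np,sys
from plant import r
def go(x,y,z,yaw):
    o=r.observe(); p=o["tool_pos"]; c=np.radians(o["tool_rot"][2]); d=np.array([x,y,z])-p
    tx=d@[np.cos(c),np.sin(c),0]; ty=d@[np.sin(c),-np.cos(c),0]; tz=-d[2]
    a=(yaw-np.degrees(c)+180)%360-180
    print("t",round(o["clock"],2),"pos",p.round(4),"rot",o["tool_rot"].round(2),"F",o["contact_force"].round(1),"w",round(o["width"],3),"q",o["qpos"].round(0))
    print("total shift xyz (frac):",(np.array([tx,ty,tz])/.25).round(4),"turn frac",round(-np.radians(a)/1.5,4))
if __name__=="__main__": go(*map(float,sys.argv[1:5]))
E
python3 plan.py .581 -.290 .12 44
```

```text
t 0.1 pos [ 0.2337 -0.579   0.195 ] rot [-1.799e+02  1.000e-02  2.200e+01] F [ 0.3  0.4 -0.2] w 1.002 q [ 70.  40. -11.  90.   9.  52. -12.]
total shift xyz (frac): [ 1.7209 -0.5514  0.2998] turn frac -0.256
```

Request:
{"api": "carry_out", "payload": {"series": [[-1,0.08,-0.025,0,0],[-1,0.172,-0.055,0,0],[-1,0.172,-0.055,0.02,0],[-1,0.172,-0.055,0.04,0],[-1,0.172,-0.055,0.04,0],[-1,0.172,-0.055,0.04,0],[-1,0.172,-0.055,0.04,0],[-1,0.172,-0.055,0.04,0],[-1,0.172,-0.055,0.04,0],[-1,0.172,-0.055,0.04,0],[-1,0.093,-0.03,0,0],[-1,0,0,0,-0.064],[-1,0,0,0,-0.064],[-1,0,0,0,-0.064],[-1,0,0,0,-0.064],[-1,0,0,0,0],[-1,0,0,0,0]], "force": 40}}

```text
clock: 2.22
tool_pos: [0.5813, -0.2911, 0.121]
tool_rot: [180.0, 0.0, 43.9]
contact_force: [-0.2, -0.2, -0.2]
width: 1.002
```

```bash
python3 plan.py .581 -.290 .008 44
python3 - <<'E'
from plant import r
import pickle
for n in("scene","top"):
    f=r.grab_frame(n); pickle.dump(f,open(f"{n}1.pkl","wb"))
from h import *
t=load("top1");s=load("scene1")
crop(t,320,150,440,270,5,"t1.png"); crop(s,320,80,520,260,4,"s1.png")
E
```

```text
t 2.23 pos [ 0.5813 -0.2911  0.121 ] rot [1.7999e+02 1.0000e-02 4.3880e+01] F [-0.2 -0.2 -0.2] w 1.002 q [ 29.  47. -13.  89.  13.  46. -35.]
total shift xyz (frac): [ 0.002  -0.0041  0.4518] turn frac -0.0014
```

View pics/t1.png

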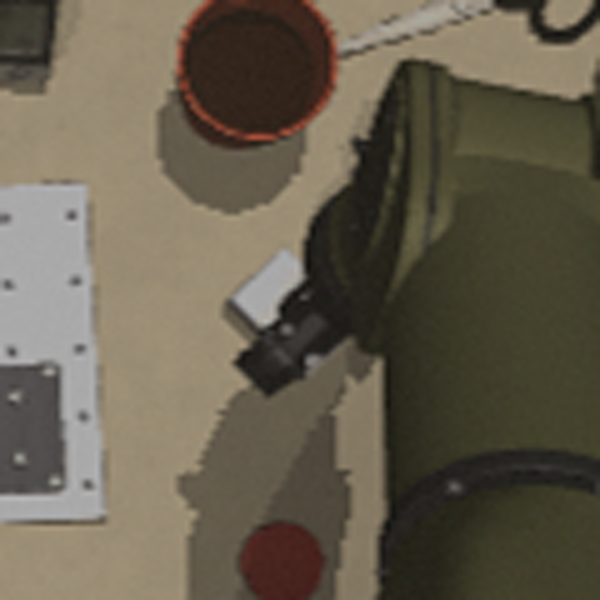

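View pics/s1.png

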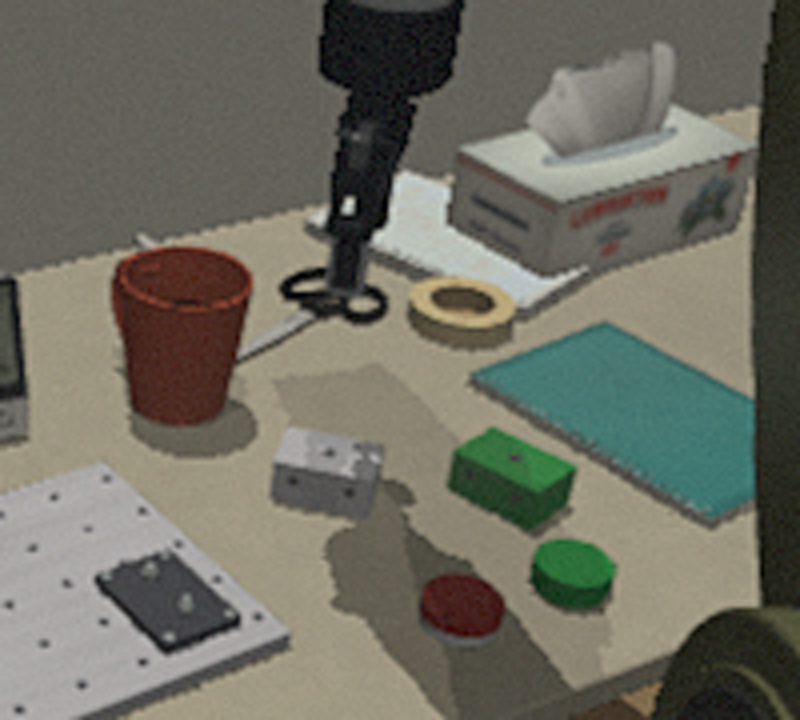

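Request:
{"api": "carry_out", "payload": {"series": [[-1,0.002,-0.004,0.06,0],[-1,0,0,0.1,0],[-1,0,0,0.1,0],[-1,0,0,0.1,0],[-1,0,0,0.06,0],[-1,0,0,0.03,0],[-1,0,0,0,0],[-0.2,0,0,0,0],[0.2,0,0,0,0],[0.6,0,0,0,0],[1,0,0,0,0],[1,0,0,0,0],[1,0,0,0,0],[1,0,0,0,0],[1,0,0,0,0],[1,0,0,0,0]], "force": 40}}

```text
clock: 4.32
tool_pos: [0.5812, -0.2899, 0.0082]
tool_rot: [180.0, 0.0, 44.0]
contact_force: [0.5, 0.4, -0.4]
width: -0.001
```

```bash
python3 plan.py .581 -.290 .1 44
```

```text
t 4.33 pos [ 0.5812 -0.2899  0.0082] rot [180.     0.    43.99] F [ 0.5  0.4 -0.4] w -0.001 q [ 28.  55. -11.  92.  16.  34. -37.]
total shift xyz (frac): [-8.000e-04 -2.000e-04 -3.672e-01] turn frac -0.0001
```

Run:
```python
from plant import r
import pickle
for n in("scene","top"):
    f=r.grab_frame(n); pickle.dump(f,open(f"{n}2.pkl","wb"))
from h import *
t=load("top2");s=load("scene2")
crop(t,320,150,440,270,5,"t2.png"); crop(s,350,140,490,260,5,"s2.png")
```

```text
(no output)
```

View pics/t2.png

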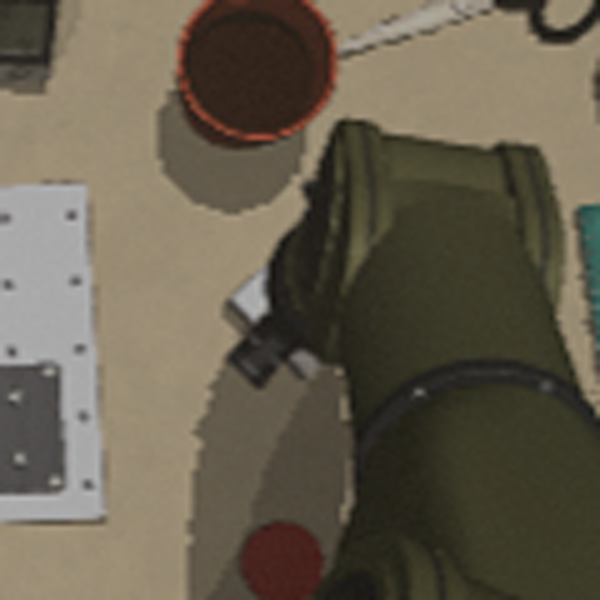

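View pics/s2.png

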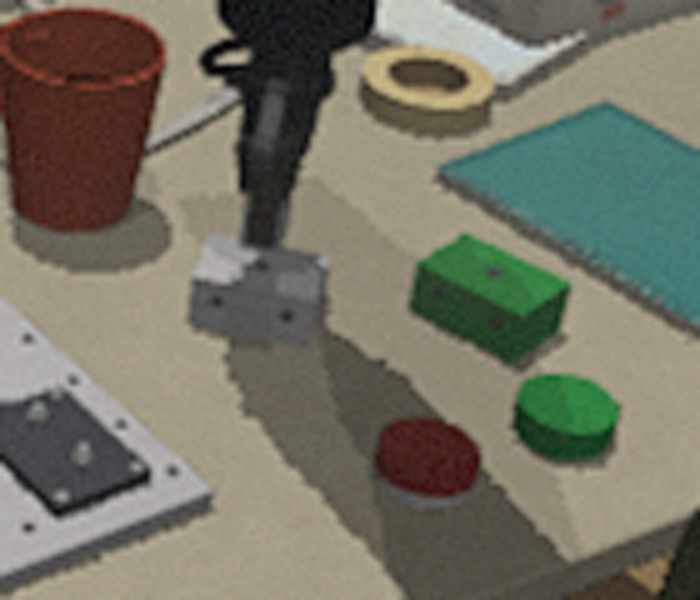

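Run:
```python
from h import *
t=load("top1");s=load("scene1")
print("scene hover",proj(s,[.5813,-.2911,.121]),proj(s,[.5813,-.2911,.221]))
print("top hover",proj(t,[.5813,-.2911,.121]),proj(t,[.5813,-.2911,.321]))
s=load("scene2");t=load("top2")
print("scene grasp",proj(s,[.5812,-.2899,.008]),proj(s,[.5812,-.2899,.108]), proj(t,[.5812,-.2899,.008]))
for u,v in[(403,182),(400,170),(402,150)]: print(u,v,pt(s,u,v).round(4))
for u,v in[(372,218),(369,222),(376,215)]: print(u,v,pt(t,u,v).round(4))
from plant import r
o=r.observe(); print(o)
```

```text
scene hover (np.float64(405.51288395164477), np.float64(161.41806575229398)) (np.float64(410.965136271634), np.float64(123.65047855603802))
top hover (np.float64(384.21809584225855), np.float64(208.75362469073946)) (np.float64(399.56342388118065), np.float64(199.78768054203047))
scene grasp (np.float64(399.68287379276865), np.float64(199.48935725368645)) (np.float64(404.4776411727926), np.float64(166.14876867634695)) (np.float64(377.2646993742776), np.float64(212.61460976837353))
403 182 [ 0.569 -0.282  0.071]
400 170 [ 0.5401 -0.2431  0.1312]
402 150 [ 0.5602 -0.2577  0.1703]
372 218 [ 0.554  -0.2533  0.1501]
369 222 [ 0.5442 -0.2468  0.1389]
376 215 [ 0.5583 -0.2577  0.1911]
{'clock': 4.425, 'qpos': array([ 28.13409173,  55.39474715, -10.70425247,  91.9772475 ,
        15.82339595,  34.11472484, -37.2023927 ]), 'joint_vel': array([ 0.01153642, -0.02237856,  0.07186423, -0.04164936, -0.09253716,
        0.07208834, -0.01559552]), 'effort': array([-1.13983264e-03, -6.03234243e+01, -1.50732379e+00, -1.10579109e+01,
        7.11933186e-03,  1.62529839e-03,  3.08340276e-06]), 'tool_pos': array([ 0.58120506, -0.28988283,  0.00821667]), 'tool_rot': array([1.79994252e+02, 6.08327801e-04, 4.39952577e+01]), 'contact_force': array([0.37033715, 0.29237511, 0.04468971]), 'moment': array([-0.01546048, -0.01452501, -0.02690396]), 'width': 0.003578080952882087}
```

Run:
```python
from m2 import *
for n,tc in(("1",[.5813,-.2911,.121]),("2",[.5812,-.2899,.0082])):
  for c in("scene","top"):
    f=load(c+n);C=cloud(f);d=C-tc
    a=np.radians(44); X=d[...,0]*np.cos(a)+d[...,1]*np.sin(a); Y=d[...,0]*np.sin(a)-d[...,1]*np.cos(a)
    m=(f["depth"]>0)&(np.abs(X)<.02)&(np.abs(Y)<.08)&(C[...,2]>.036)&(C[...,2]<tc[2]+.13)
    z=C[...,2][m]-tc[2]; 
    print(n,c,m.sum())
    for lo in np.arange(.0,.13,.01):
        k=(z>=lo)&(z<lo+.01)
        if k.sum(): print("  dz %.3f n%d X[%.3f %.3f] Y[%.3f %.3f] zmin %.4f"%(lo,k.sum(),X[m][k].min(),X[m][k].max(),Y[m][k].min(),Y[m][k].max(),z[k].min()))
crop(load("scene2"),380,100,430,215,5,"s2b.png")
```

```text
1 scene 413
  dz 0.040 n13 X[-0.010 0.009] Y[-0.052 0.042] zmin 0.0469
  dz 0.050 n48 X[-0.012 0.010] Y[-0.059 0.046] zmin 0.0503
  dz 0.060 n50 X[-0.012 0.010] Y[-0.060 0.047] zmin 0.0600
  dz 0.070 n42 X[-0.012 0.010] Y[-0.060 -0.048] zmin 0.0701
  dz 0.080 n18 X[-0.012 0.010] Y[-0.059 -0.048] zmin 0.0802
  dz 0.090 n40 X[-0.014 0.013] Y[-0.077 0.049] zmin 0.0906
  dz 0.100 n63 X[-0.018 0.012] Y[-0.078 0.032] zmin 0.1001
  dz 0.110 n55 X[-0.018 0.016] Y[-0.076 0.023] zmin 0.1102
  dz 0.120 n84 X[-0.020 0.016] Y[-0.076 0.068] zmin 0.1203
1 top 97
  dz 0.080 n1 X[0.006 0.006] Y[-0.044 -0.044] zmin 0.0855
  dz 0.090 n1 X[0.015 0.015] Y[-0.052 -0.052] zmin 0.0985
  dz 0.100 n30 X[-0.011 0.015] Y[-0.076 -0.043] zmin 0.1011
  dz 0.110 n39 X[-0.015 0.017] Y[-0.075 -0.033] zmin 0.1105
  dz 0.120 n26 X[-0.015 0.018] Y[-0.074 -0.031] zmin 0.1207
2 scene 335
  dz 0.030 n13 X[-0.010 0.010] Y[-0.009 -0.005] zmin 0.0323
  dz 0.040 n28 X[-0.012 0.010] Y[-0.014 -0.003] zmin 0.0407
  dz 0.050 n32 X[-0.012 0.010] Y[-0.017 0.004] zmin 0.0503
  dz 0.060 n25 X[-0.012 0.010] Y[-0.017 -0.006] zmin 0.0601
  dz 0.070 n6 X[-0.013 -0.005] Y[-0.028 0.006] zmin 0.0705
  dz 0.080 n28 X[-0.014 0.011] Y[-0.040 0.005] zmin 0.0805
  dz 0.090 n23 X[-0.016 0.010] Y[-0.049 -0.016] zmin 0.0907
  dz 0.100 n46 X[-0.018 0.016] Y[-0.055 0.004] zmin 0.1002
  dz 0.110 n46 X[-0.018 0.015] Y[-0.064 -0.011] zmin 0.1100
  dz 0.120 n88 X[-0.020 0.018] Y[-0.065 -0.017] zmin 0.1200
2 top 59
  dz 0.090 n5 X[0.011 0.013] Y[-0.040 -0.025] zmin 0.0911
  dz 0.100 n4 X[-0.007 0.014] Y[-0.045 -0.031] zmin 0.1008
  dz 0.110 n8 X[-0.009 0.012] Y[-0.047 -0.038] zmin 0.1121
  dz 0.120 n42 X[-0.012 0.014] Y[-0.064 -0.044] zmin 0.1203
```

View pics/s2b.png

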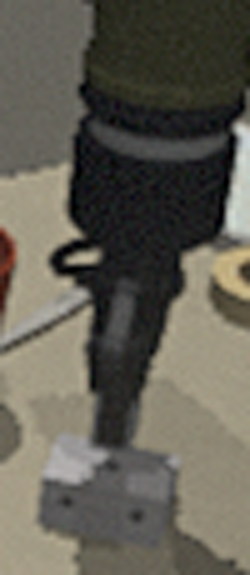

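Request:
{"api": "carry_out", "payload": {"series": [[-1,0,0,0,0],[-1,0,0,0,0],[-1,0,0,0,0],[-1,0,0,0,0],[-1,0,0,0,0],[-1,0,0,0.03,0],[-1,0,0,0.03,0],[-1,0,0,0.03,0],[-1,0,0,0.02,0],[-1,0,0,0.02,0],[-1,0,0,0,0]]}}

```text
clock: 5.8
tool_pos: [0.5809, -0.2897, -0.0248]
tool_rot: [-180.0, 0.0, 44.0]
contact_force: [-0.3, -0.5, 0.9]
width: 1.002
```

```bash
python3 plan.py .581 -.290 .0 44;python3 - <<'E'
from plant import r
import pickle
for n in("scene",):
    f=r.grab_frame(n); pickle.dump(f,open(f"{n}3.pkl","wb"))
from h import *
s=load("scene3")
crop(s,350,140,490,260,5,"s3.png")
E
```

```text
t 5.8 pos [ 0.5809 -0.2897 -0.0248] rot [-1.7996e+02  2.0000e-02  4.3990e+01] F [-0.3 -0.5  0.9] w 1.002 q [ 28.  58. -10.  92.  16.  31. -38.]
total shift xyz (frac): [-0.0005  0.001  -0.099 ] turn frac -0.0001
```

View pics/s3.png

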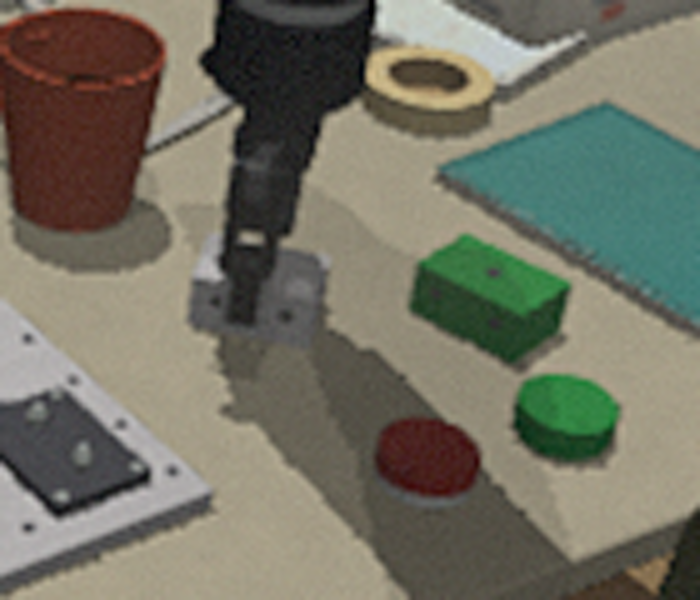

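Fingers now straddle the riser (near finger at crop (245,290)). The state reads about 33 mm lower than the real fingertips, so I correct for that from here on. Next, close the grip.

Request:
{"api": "carry_out", "payload": {"series": [[0,0,0,0,0],[0.4,0,0,0,0],[1,0,0,0,0],[1,0,0,0,0],[1,0,0,0,0],[1,0,0,0,0],[1,0,0,0,0],[1,0,0,0,0]], "force": 50}}

```text
clock: 6.85
tool_pos: [0.5818, -0.2903, -0.0236]
tool_rot: [179.9, -0.0, 44.0]
contact_force: [0.1, -0.4, 5.4]
width: 0.5
```

Request:
{"api": "carry_out", "payload": {"series": [[1,0,0,-0.04,0],[1,0,0,-0.08,0],[1,0,0,-0.1,0],[1,0,0,-0.1,0],[1,0,0,-0.04,0],[1,0,0,0,0.068],[1,0,0,0,0.12],[1,0,0,0,0.12],[1,0,0,0,0.12],[1,0,0,0,0.05],[1,0,0,0,0],[1,0,0,0,0]]}}

```text
clock: 8.35
tool_pos: [0.581, -0.2897, 0.0656]
tool_rot: [-180.0, 0.0, 3.0]
contact_force: [-0.2, -0.1, -2.6]
width: 0.501
```

```bash
python3 plan.py .514 -.128 .015 2.9;python3 - <<'E'
from plant import r
import pickle
for n in("scene","top"):
    f=r.grab_frame(n); pickle.dump(f,open(f"{n}4.pkl","wb"))
from h import *
s=load("scene4")
crop(s,350,100,490,220,5,"s4.png")
crop(load("top4"),310,150,430,250,6,"t4.png")
E
```

```text
t 8.35 pos [ 0.581  -0.2897  0.0656] rot [-1.7998e+02  2.0000e-02  2.9900e+00] F [-0.2 -0.1 -2.6] w 0.501 q [ 23.  50.  -1.  91.   1.  38. -66.]
total shift xyz (frac): [-0.2338 -0.6598  0.2024] turn frac 0.0011
```

View pics/s4.png

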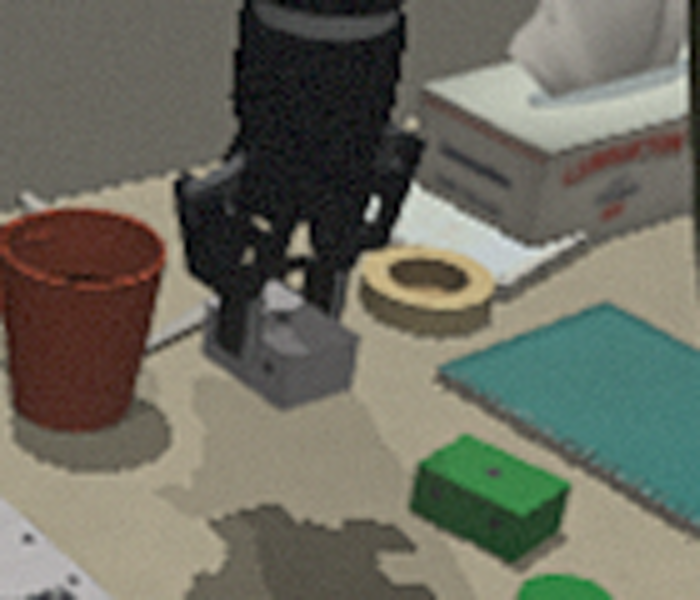

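View pics/t4.png

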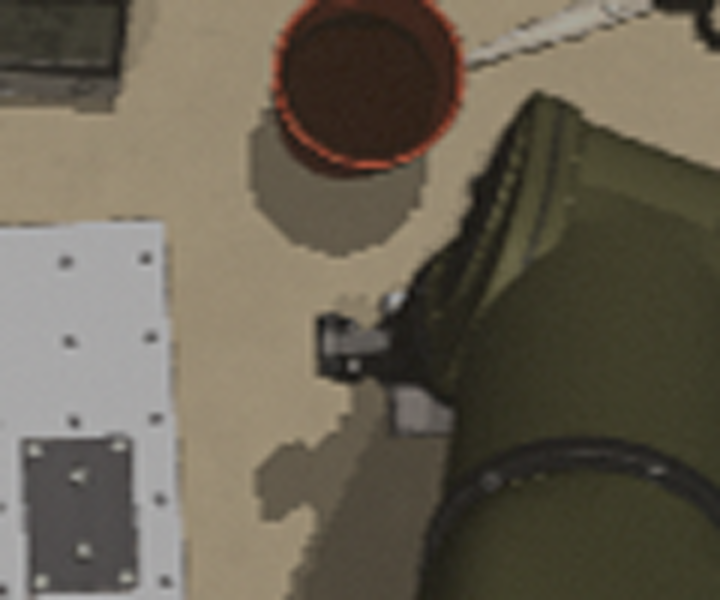

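Request:
{"api": "carry_out", "payload": {"series": [[1,-0.02,-0.06,0,0],[1,-0.04,-0.12,0,0],[1,-0.05,-0.12,0,0],[1,-0.05,-0.12,0,0],[1,-0.04,-0.12,0,0],[1,-0.02,-0.08,0,0],[1,-0.014,-0.04,0,0],[1,0,0,0.06,0],[1,0,0,0.06,0],[1,0,0,0.06,0],[1,0,0,0,0],[1,0,0,0,0]]}}

```text
clock: 9.95
tool_pos: [0.5144, -0.1284, 0.0205]
tool_rot: [180.0, 0.0, 2.9]
contact_force: [0.7, 0.4, -2.0]
width: 0.499
```

```bash
python3 plan.py .514 -.128 .015 2.9;python3 - <<'E'
from plant import r
import pickle
for n in("scene","top"):
    f=r.grab_frame(n); pickle.dump(f,open(f"{n}5.pkl","wb"))
from h import *
s=load("scene5")
crop(s,310,170,410,260,7,"s5.png")
crop(load("top5"),280,180,380,270,7,"t5.png")
E
```

```text
t 9.95 pos [ 0.5144 -0.1284  0.0205] rot [179.99   0.     2.88] F [ 0.7  0.4 -2. ] w 0.499 q [  9.  49.   0. 114.  -1.  18. -77.]
total shift xyz (frac): [-0.0017 -0.0017  0.0222] turn frac -0.0002
```

View pics/s5.png

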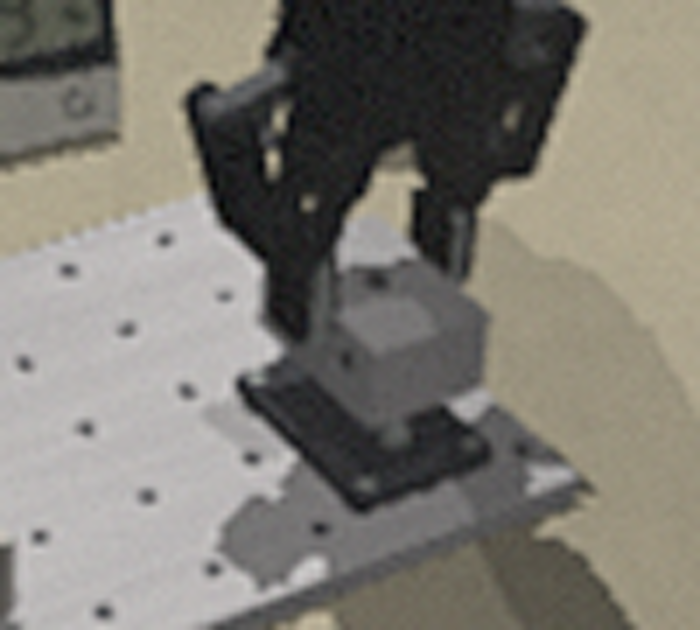

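View pics/t5.png

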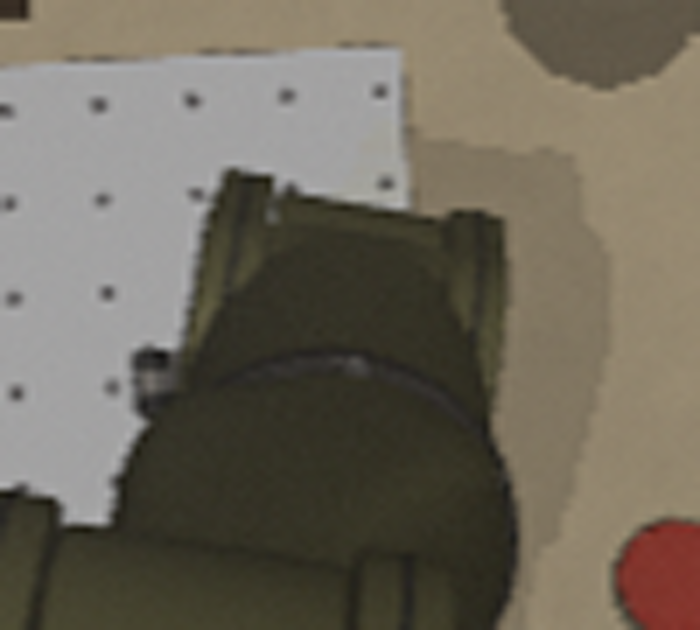

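Run:
```python
from m2 import *
s=load("scene5")
c=lambda x,y:(310+(x+.5)/7-.5,170+(y+.5)/7-.5)
a=np.radians(2.9);R=np.array([[np.cos(a),np.sin(a)],[-np.sin(a),np.cos(a)]])
T=np.array([.5144,-.1284])
for n,q,z in[("tile near",(360,503),.02),("tile left",(238,382),.02),("tile right",(492,440),.02),("riser near bot",(380,428),.0445),("riser near top",(374,360),.0745),("riser right bot",(484,383),.0445),("riser right top",(489,318),.0745)]:
    p=pt(s,*c(*q),z); print(n,p.round(4),"plate-rel",(R@(p[:2]-T)*1000).round(1))
C=cloud(s);d=s["depth"]>0
L=(C[...,:2]-T)@R.T; z=C[...,2]
m=d&(np.abs(L[...,1])<.018)&(L[...,0]<-.02)&(L[...,0]>-.05)&(z>.048)&(z<.068); print("front face x",m.sum(),np.median(L[m][:,0]),"slope",np.polyfit(L[m][:,1],L[m][:,0],1))
m=d&(np.abs(L[...,0]+.022)<.009)&(L[...,1]>.01)&(L[...,1]<.035)&(z>.048)&(z<.068); print("left face y",m.sum(),np.median(L[m][:,1]))
m=d&(np.abs(L[...,0])<.03)&(np.abs(L[...,1])<.02)&(z>.068)&(z<.08);print("top z",m.sum(),np.median(z[m]))
m=d&(np.abs(L[...,0]-.0)<.05)&(np.abs(L[...,1]-.15)<.05)&(z<.03);print("plate z",np.median(z[m]))
```

```text
tile near [ 0.4721 -0.1035  0.02  ] plate-rel [-41.  27.]
tile left [ 0.5432 -0.0997  0.02  ] plate-rel [30.3 27.2]
tile right [ 0.4796 -0.1588  0.02  ] plate-rel [-36.3 -28.6]
riser near bot [ 0.4763 -0.1117  0.0445] plate-rel [-37.2  18.6]
riser near top [ 0.4748 -0.1061  0.0745] plate-rel [-38.4  24.3]
riser right bot [ 0.4808 -0.1539  0.0445] plate-rel [-34.8 -23.7]
riser right top [ 0.477  -0.15    0.0745] plate-rel [-38.4 -19.6]
front face x 84 -0.034771825800527525 slope [ 0.00607131 -0.03491704]
left face y 34 0.022259015429729443
top z 211 0.07249228632503113
plate z 0.01082844982698844
```

Request:
{"api": "carry_out", "payload": {"series": [[1,-0.002,-0.002,0.02,0],[1,0,0,0.02,0],[1,0,0,0.012,0],[1,0,0,0.008,0],[1,0,0,0.008,0],[1,0,0,0,0]]}}

```text
clock: 10.8
tool_pos: [0.5138, -0.1276, 0.0036]
tool_rot: [-180.0, 0.0, 2.9]
contact_force: [0.5, 0.1, -2.6]
width: 0.503
```

Request:
{"api": "carry_out", "payload": {"series": [[1,0,0,0.008,0],[1,0,0,0.008,0],[1,0,0,0.006,0],[1,0,0,0.006,0],[1,0,0,0,0]]}}

```text
clock: 11.42
tool_pos: [0.5147, -0.1279, -0.0033]
tool_rot: [180.0, -0.1, 2.9]
contact_force: [2.3, -1.6, -3.7]
width: 0.503
```

Request:
{"api": "carry_out", "payload": {"series": [[1,0,0,0.004,0],[1,0,0,0.004,0],[1,0,0,0.003,0],[1,0,0,0,0]]}}

```text
clock: 11.92
tool_pos: [0.5148, -0.128, -0.0037]
tool_rot: [179.9, -0.2, 2.9]
contact_force: [-0.8, -0.1, 20.8]
width: 0.505
```

Request:
{"api": "carry_out", "payload": {"series": [[1,0,0,-0.009,0],[-0.3,0,0,0,0],[-1,0,0,0,0],[-1,0,0,0,0],[-1,0,0,0,0],[-1,0,0,-0.04,0],[-1,0,0,-0.1,0],[-1,0,0,-0.1,0],[-1,0,0,-0.1,0],[-1,0,0,-0.06,0],[-1,-0.06,0.1,0,0],[-1,-0.06,0.15,0,0],[-1,-0.06,0.15,0,0],[-1,-0.04,0.1,0,0],[-1,0,0,0,0]]}}

```text
clock: 13.8
tool_pos: [0.4638, -0.2579, 0.0963]
tool_rot: [179.9, 0.1, 2.6]
contact_force: [-0.4, 1.0, -0.2]
width: 1.001
```

```bash
python3 plan.py .4345 -.281 .06 -87.1;python3 - <<'E'
from plant import r
import pickle
for n in("scene","top"):
    f=r.grab_frame(n); pickle.dump(f,open(f"{n}6.pkl","wb"))
from h import *
s=load("scene6")
crop(s,310,170,410,260,7,"s6.png")
crop(load("top6"),270,180,400,280,6,"t6.png")
E
```

```text
t 13.8 pos [ 0.4638 -0.2579  0.0963] rot [1.7992e+02 5.0000e-02 2.6300e+00] F [-0.4  1.  -0.2] w 1.001 q [ 25.  41.  -1. 112.   2.  27. -65.]
total shift xyz (frac): [-0.1213  0.0868  0.1452] turn frac 1.044
```

View pics/s6.png

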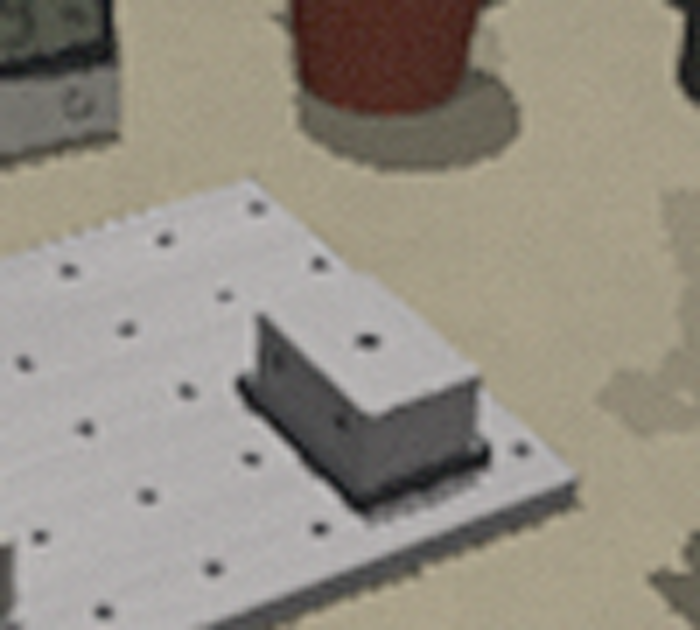

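View pics/t6.png

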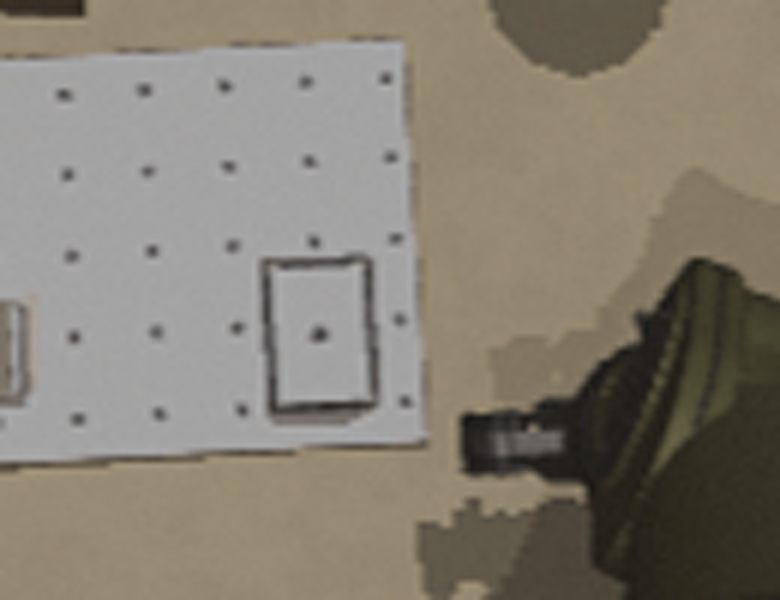

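Request:
{"api": "carry_out", "payload": {"series": [[-1,-0.06,0.043,0,0],[-1,-0.06,0.043,0,0],[-1,0,0,0,-0.07],[-1,0,0,0,-0.12],[-1,0,0,0,-0.12],[-1,0,0,0,-0.12],[-1,0,0,0,-0.12],[-1,0,0,0,-0.12],[-1,0,0,0,-0.12],[-1,0,0,0,-0.12],[-1,0,0,0,-0.1],[-1,0,0,0,-0.04],[-1,0,0,0,0]]}}

```text
clock: 15.52
tool_pos: [0.4351, -0.2789, 0.0961]
tool_rot: [-179.9, 0.0, 93.1]
contact_force: [0.1, -0.3, -0.4]
width: 1.003
```

```bash
python3 - <<'E'
from m2 import *
t=load("top6")
mk=seg(t,310,215,340,255,lambda im:(im.min(2)>130)); print(rect(t,mk,.05)[0])
c=lambda x,y:(270+(x+.5)/6-.5,180+(y+.5)/6-.5)
print("hole",pt(t,*c(319,334),.05))
C=cloud(t);m=(np.abs(C[...,0]-.515)<.02)&(np.abs(C[...,1]+.128)<.015)&(t["depth"]>0);print("top z",np.median(C[m][:,2]),C[m][:,2].std())
E
python3 plan.py .4345 -.281 -.028 92.9
```

```text
((515.1812744140625, -131.68072509765625), (83.0830307006836, 110.96288299560547), 89.93083190917969)
hole [ 0.51274619 -0.1264953   0.05      ]
top z 0.04987891281825352 0.0026572840975368764
t 15.53 pos [ 0.4351 -0.2789  0.0961] rot [-179.94    0.     93.06] F [ 0.1 -0.3 -0.4] w 1.003 q [ 44.  42. -26. 113.  34.  33.  -3.]
total shift xyz (frac): [-0.0083 -0.0028  0.4964] turn frac 0.0019
```

Request:
{"api": "carry_out", "payload": {"series": [[-1,-0.012,0.002,0.06,0],[-1,0,0,0.1,0],[-1,0,0,0.1,0],[-1,0,0,0.1,0],[-1,0,0,0.08,0],[-1,0,0,0.04,0],[-1,0,0,0.018,0],[-1,0,0,0,0],[0,0,0,0,0],[0.3,0,0,0,0],[1,0,0,0,0],[1,0,0,0,0],[1,0,0,0,0],[1,0,0,0,0],[1,0,0,0,0],[1,0,0,0,0]], "force": 35}}

```text
clock: 17.52
tool_pos: [0.4372, -0.2815, -0.0274]
tool_rot: [180.0, 0.1, 93.1]
contact_force: [-0.9, 0.3, 6.4]
width: 0.536
```

```bash
python3 plan.py .512 -.0495 .05 92.9
```

```text
t 17.52 pos [ 0.4372 -0.2815 -0.0274] rot [1.7996e+02 5.0000e-02 9.3140e+01] F [-0.9  0.3  6.4] w 0.536 q [ 36.  54. -13. 115.  44.  16. -12.]
total shift xyz (frac): [ 0.9102  0.3495 -0.3096] turn frac 0.0028
```

Request:
{"api": "carry_out", "payload": {"series": [[1,0,0,-0.05,0],[1,0,0,-0.1,0],[1,0,0,-0.12,0],[1,0,0,-0.08,0],[1,0.05,0.019,0,0],[1,0.11,0.043,0,0],[1,0.15,0.058,0,0],[1,0.15,0.058,0,0],[1,0.15,0.057,0,0],[1,0.15,0.057,0,0],[1,0.1,0.038,0,0],[1,0.05,0.02,0,0],[1,0,0,0,0],[1,0,0,0,0]]}}

```text
clock: 19.27
tool_pos: [0.5111, -0.0509, 0.0589]
tool_rot: [-179.9, 0.1, 93.0]
contact_force: [-0.1, -0.1, -0.2]
width: 0.531
```

```bash
python3 plan.py .512 -.0495 -.014 92.9;python3 - <<'E'
from plant import r
import pickle
for n in("scene","top"):
    f=r.grab_frame(n); pickle.dump(f,open(f"{n}7.pkl","wb"))
from h import *
s=load("scene7")
crop(s,240,120,400,280,4.5,"s7.png")
E
```

```text
t 19.27 pos [ 0.5111 -0.0509  0.0589] rot [-1.7992e+02  8.0000e-02  9.3040e+01] F [-0.1 -0.1 -0.2] w 0.531 q [ 12.  45. -19. 115.  33.  26. -29.]
total shift xyz (frac): [0.0055 0.004  0.2916] turn frac 0.0016
```

View pics/s7.png

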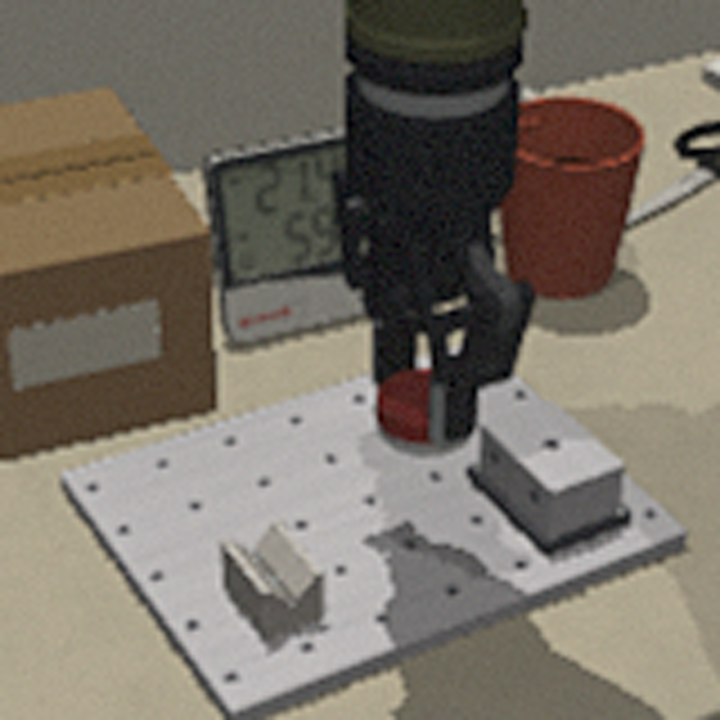

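Request:
{"api": "carry_out", "payload": {"series": [[1,0.005,0.004,0.05,0],[1,0,0,0.1,0],[1,0,0,0.08,0],[1,0,0,0.04,0],[1,0,0,0.015,0],[1,0,0,0.008,0],[1,0,0,0.004,0],[1,0,0,0,0]]}}

```text
clock: 20.38
tool_pos: [0.5131, -0.048, -0.0147]
tool_rot: [180.0, 0.0, 93.1]
contact_force: [0.4, 0.9, -1.5]
width: 0.528
```

Request:
{"api": "carry_out", "payload": {"series": [[1,0,0,0.004,0],[1,0,0,0,0],[-0.3,0,0,0,0],[-1,0,0,0,0],[-1,0,0,0,0],[-1,0,0,0,0],[-1,0,0,-0.05,0],[-1,0,0,-0.1,0],[-1,0,0,-0.12,0],[-1,0,0,-0.15,0],[-1,0.1,0.04,-0.05,0],[-1,0.15,0.04,0,0],[-1,0.15,0.04,0,0],[-1,0.15,0.04,0,0],[-1,0.15,0.04,0,0],[-1,0.15,0.04,0,0],[-1,0.1,0.02,0,0],[-1,0,0,0,0]]}}

```text
clock: 22.62
tool_pos: [0.5644, 0.1959, 0.1023]
tool_rot: [179.9, -0.1, 93.4]
contact_force: [-0.6, -0.2, -0.2]
width: 1.0
```

```bash
python3 plan.py .5755 .220 .05 93;python3 - <<'E'
from plant import r
import pickle
for n in("scene","top"):
    f=r.grab_frame(n); pickle.dump(f,open(f"{n}8.pkl","wb"))
from m2 import *
s=load("scene8");t=load("top8")
crop(s,240,120,400,280,4.5,"s8.png")
crop(t,180,180,350,280,4.5,"t8.png")
C=cloud(t);ok=t["depth"]>0
m=ok&(np.hypot(C[...,0]-.5103,C[...,1]+.048)<.022); print("tin z",np.median(C[m][:,2]))
try:
  mk=seg(t,285,215,315,260,lambda im:S(im)>50); print("tin",rect(t,mk,.031)[0])
except Exception as e: print(e)
E
```

```text
t 22.62 pos [0.5644 0.1959 0.1023] rot [ 1.7995e+02 -1.4000e-01  9.3370e+01] F [-0.6 -0.2 -0.2] w 1.0 q [-11.  46. -23.  99.  25.  40. -43.]
total shift xyz (frac): [0.0937 0.0501 0.2094] turn frac 0.0043
tin z 0.030491908280932734
tin ((512.9046020507812, -48.145477294921875), (43.455177307128906, 43.31526565551758), 89.93192291259766)
```

View pics/t8.png

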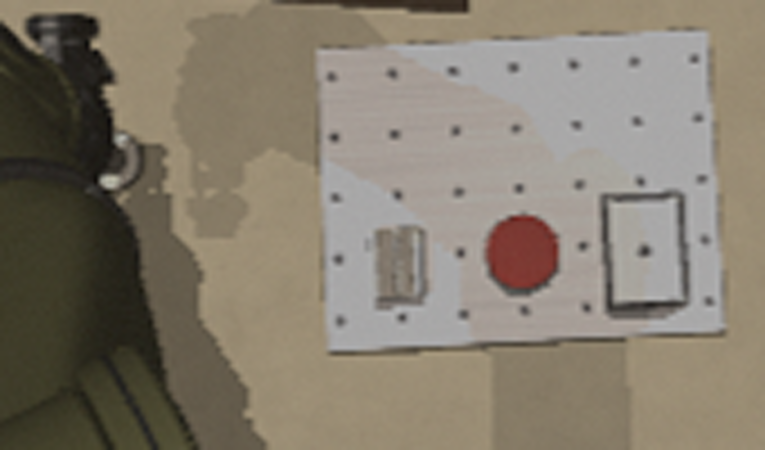

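View pics/s8.png

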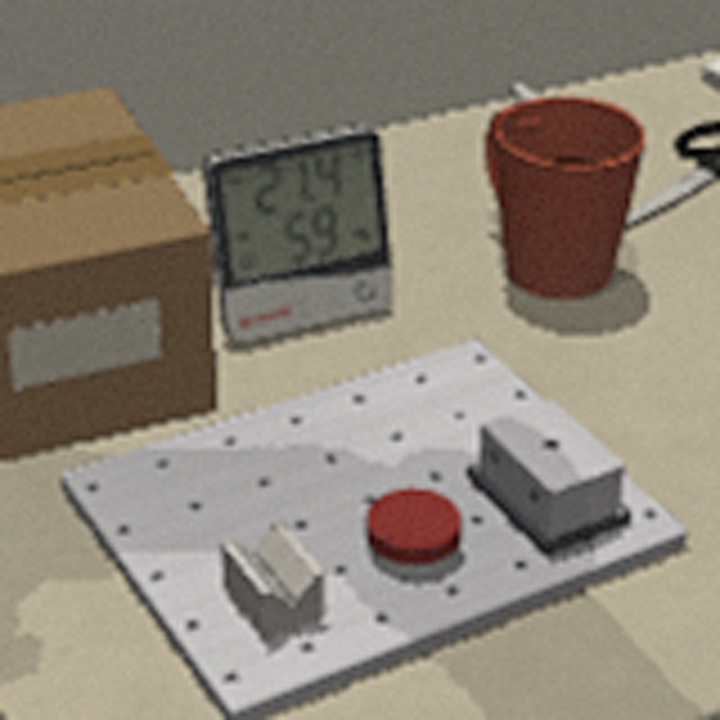

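```bash
python3 plan.py .437 .2345 .105 93
```

```text
t 22.73 pos [0.5644 0.1914 0.1017] rot [-1.7997e+02  9.0000e-02  9.3130e+01] F [ 0.1 -0.7 -1.1] w 1.001 q [-10.  46. -23.  99.  25.  40. -43.]
total shift xyz (frac): [ 0.2    -0.4994 -0.0132] turn frac 0.0015
```

Request:
{"api": "carry_out", "payload": {"series": [[-1,0.03,-0.07,-0.05,0],[-1,0.05,-0.12,0,0],[-1,0.05,-0.13,0,0],[-1,0.04,-0.1,0,0],[-1,0.03,-0.08,0,0],[-1,0,0,0,0],[-1,0,0,0,0]]}}

```text
clock: 23.6
tool_pos: [0.4378, 0.2352, 0.1145]
tool_rot: [179.9, 0.0, 93.1]
contact_force: [0.3, 0.2, 0.1]
width: 0.999
```

```bash
python3 plan.py .437 .2345 .016 93;python3 - <<'E'
from plant import r
import pickle
for n in("scene","top"):
    f=r.grab_frame(n); pickle.dump(f,open(f"{n}9.pkl","wb"))
from m2 import *
s=load("scene9");t=load("top9")
crop(s,140,120,300,340,3,"s9.png")
crop(t,150,180,280,290,4,"t9.png")
E
```

```text
t 23.6 pos [0.4378 0.2352 0.1145] rot [1.7993e+02 1.0000e-02 9.3080e+01] F [0.3 0.2 0.1] w 0.999 q [-21.  38. -20. 116.  26.  30. -57.]
total shift xyz (frac): [-0.0026 -0.0034  0.394 ] turn frac 0.001
```

View pics/s9.png

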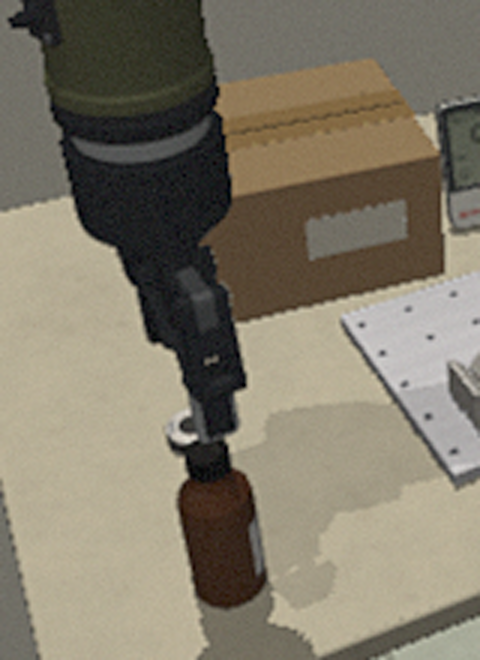

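Run:
```python
from m2 import *
s=load("scene9")
c=lambda p:((np.array(p)-[140,120])*3).round(0)
for x in(-.042,0,.042): print(x,c(proj(s,[.4378+x,.2352,.16])),c(proj(s,[.4378+x,.2352,.114])))
C=cloud(s);L=C-np.array([.4378,.2352,.1145]);m=(s["depth"]>0)&(np.abs(L[...,1])<.03)&(np.abs(L[...,0])<.07)&(L[...,2]>.04)&(L[...,2]<.09)
q=L[m];k=q[:,0]<-.03;print(k.sum(),q[k].min(0),q[k].max(0));
```

```text
-0.042 [209. 433.] [221. 495.]
0 [189. 386.] [201. 447.]
0.042 [170. 342.] [182. 402.]
199 [-0.05955107 -0.01360997  0.04734871] [-0.0437149   0.00850874  0.08388691]
```

Request:
{"api": "carry_out", "payload": {"series": [[-1,0.005,-0.001,0.05,0],[-1,0,0,0.1,0],[-1,0,0,0.1,0],[-1,0,0,0.08,0],[-1,0,0,0.045,0],[-1,0,0,0.02,0],[-1,0,0,0,0],[0,0,0,0,0],[0.2,0,0,0,0],[0.4,0,0,0,0],[1,0,0,0,0],[1,0,0,0,0],[1,0,0,0,0],[1,0,0,0,0],[1,0,0,0,0]], "force": 35}}

```text
clock: 25.58
tool_pos: [0.437, 0.2372, 0.0158]
tool_rot: [180.0, -0.0, 93.1]
contact_force: [-1.0, 0.0, 5.2]
width: 0.499
```

```bash
python3 plan.py .5825 .0355 .12 93;python3 - <<'E'
from plant import r
import pickle
f=r.grab_frame("scene")
pickle.dump(f,open(f"scene10.pkl","wb"))
from m2 import *
s=load("scene10")
crop(s,140,160,300,340,3,"s10.png")
for n in("hyg",):
  pass
t=load("top8");C=cloud(t);ok=(t["depth"]>0)&(C[...,2]>.03)&(np.abs(C[...,1]+.08)<.12)&(C[...,0]>.6)&(C[...,0]<.85)
q=C[ok];print("hyg",q[q[:,1]>-.17].min(0),q[q[:,1]>-.17].max(0))
E
```

```text
t 25.57 pos [0.437  0.2372 0.0158] rot [ 1.7995e+02 -2.0000e-02  9.3150e+01] F [-1.   0.   5.2] w 0.499 q [-27.  48. -11. 119.  32.  15. -63.]
total shift xyz (frac): [-0.8376  0.5366 -0.4168] turn frac 0.0017
hyg [ 0.67104214 -0.1491657   0.0302137 ] [0.84998506 0.03989714 0.12826109]
```

View pics/s10.png

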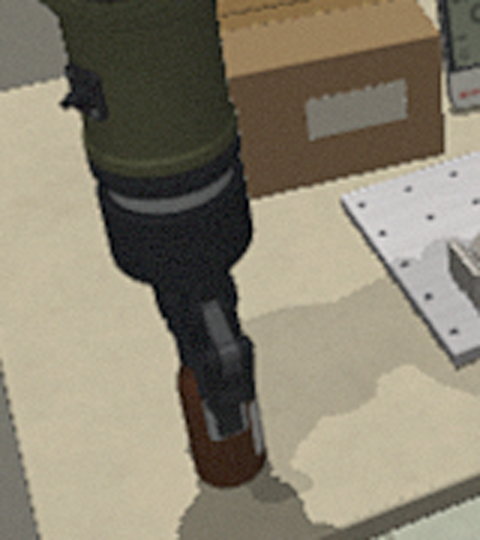

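Run:
```python
from m2 import *
t=load("top0");C=cloud(t);ok=(t["depth"]>0)&(C[...,2]>.03)&(C[...,0]>.6)&(C[...,0]<1)
for a,b in[(.04,.33),(-.11,.0)]:
    q=C[ok&(C[...,1]>a)&(C[...,1]<b)];print(np.percentile(q,[.5,5,50,99.5],axis=0).round(3))
```

```text
[[0.677 0.041 0.035]
 [0.699 0.053 0.077]
 [0.959 0.164 0.229]
 [0.962 0.328 0.483]]
[[ 0.674 -0.109  0.033]
 [ 0.736 -0.104  0.054]
 [ 0.959 -0.052  0.275]
 [ 0.962 -0.     0.483]]
```

Request:
{"api": "carry_out", "payload": {"series": [[1,0,0,-0.03,0],[1,0,0,-0.06,0],[1,0,0,-0.08,0],[1,0,0,-0.07,0],[1,0,0,-0.04,0],[1,-0.04,0.026,0,0],[1,-0.08,0.051,0,0],[1,-0.1,0.064,0,0],[1,-0.1,0.064,0,0],[1,-0.1,0.064,0,0],[1,-0.1,0.064,0,0],[1,-0.1,0.064,0,0],[1,-0.1,0.064,0,0],[1,-0.07,0.044,0,0],[1,-0.035,0.022,0,0],[1,-0.01,0.006,0,0],[1,0,0,0,0],[1,0,0,0,0]]}}

```text
clock: 27.88
tool_pos: [0.5808, 0.0371, 0.0852]
tool_rot: [-180.0, -0.0, 93.2]
contact_force: [-0.4, -0.2, -1.4]
width: 0.501
```

```bash
python3 plan.py .5815 .036 .028 93;python3 - <<'E'
from plant import r
import pickle
f=r.grab_frame("scene")
pickle.dump(f,open(f"scene11.pkl","wb"))
from m2 import *
s=load("scene11")
crop(s,180,100,380,280,4,"s11.png")
C=cloud(s);ok=s["depth"]>0
m=ok&(C[...,2]>.075)&(C[...,2]<.125)&(np.abs(C[...,0]-.575)<.035)&(np.abs(C[...,1]-.036)<.035)
print(circ(C[m],.022))
E
```

```text
t 27.88 pos [0.5808 0.0371 0.0852] rot [-1.7998e+02 -3.0000e-02  9.3250e+01] F [-0.4 -0.2 -1.4] w 0.501 q [  6.  46. -24. 102.  29.  38. -32.]
total shift xyz (frac): [-0.0045  0.0025  0.2288] turn frac 0.0029
(array([0.57951653, 0.03449772]), np.float64(0.000899587667902528), 368)
```

View pics/s11.png

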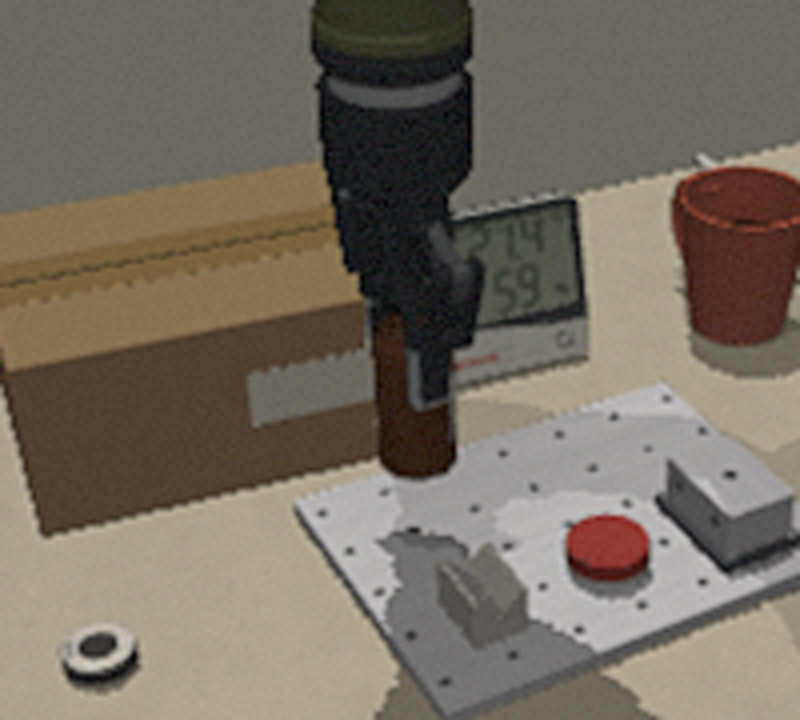

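Request:
{"api": "carry_out", "payload": {"series": [[1,0,0.002,0.04,0],[1,0,0,0.07,0],[1,0,0,0.06,0],[1,0,0,0.03,0],[1,0,0,0.015,0],[1,0,0,0.008,0],[1,0,0,0.004,0],[1,0,0,0,0]]}}

```text
clock: 28.92
tool_pos: [0.5821, 0.036, 0.0287]
tool_rot: [180.0, 0.0, 93.1]
contact_force: [-0.3, 0.3, -1.1]
width: 0.498
```

Request:
{"api": "carry_out", "payload": {"series": [[1,0,0,0.004,0],[1,0,0,0.003,0],[1,0,0,0,0]]}}

```text
clock: 29.3
tool_pos: [0.5821, 0.036, 0.0279]
tool_rot: [179.9, 0.0, 93.2]
contact_force: [-1.6, -0.2, 7.5]
width: 0.499
```

Request:
{"api": "carry_out", "payload": {"series": [[0.2,0,0,0,0],[-0.2,0,0,0,0],[-0.6,0,0,0,0],[-1,0,0,0,0],[-1,0,0,0,0],[-1,0,0,-0.03,0],[-1,0,0,-0.08,0],[-1,0,0,-0.1,0],[-1,0,0,-0.12,0],[-1,0,0,-0.09,0],[-1,0,0,0,0],[-1,0.08,0,0,0],[-1,0.15,0,0,0],[-1,0.18,0,0,0],[-1,0.18,0,0,0],[-1,0.1,0.005,0,0],[-1,0.05,0,0,0],[-1,0,0,0,0],[-1,0,0,0,0]]}}

```text
clock: 31.68
tool_pos: [0.573, 0.2189, 0.1312]
tool_rot: [-180.0, 0.1, 93.1]
contact_force: [-0.8, -0.1, -0.3]
width: 0.996
```

```bash
python3 plan.py .575 .221 -.03 93;python3 - <<'E'
from plant import r
import pickle
for n in("scene","top"):
    f=r.grab_frame(n); pickle.dump(f,open(f"{n}12.pkl","wb"))
from m2 import *
s=load("scene12");t=load("top12")
crop(s,160,100,380,280,3.5,"s12.png")
crop(t,180,180,350,280,4,"t12.png")
for f in(s,t):
    C=cloud(f);ok=f["depth"]>0
    m=ok&(C[...,2]>.03)&(C[...,2]<.095)&(np.hypot(C[...,0]-.58,C[...,1]-.036)<.035)
    print(circ(C[m],.022)); m=ok&(np.hypot(C[...,0]-.58,C[...,1]-.036)<.035)&(C[...,2]<.15);print(C[m][:,2].max())
    a=circ(C[m&(C[...,2]>.025)&(C[...,2]<.05)],.022)[0] if 1 else 0
    print(a)
E
```

```text
t 31.68 pos [0.573  0.2189 0.1312] rot [-1.7996e+02  1.1000e-01  9.3050e+01] F [-0.8 -0.1 -0.3] w 0.996 q [-11.  45. -25.  95.  25.  46. -45.]
total shift xyz (frac): [0.0079 0.0084 0.6448] turn frac 0.0006
(array([0.58086603, 0.03359665]), np.float64(0.0009533394025520039), 490)
0.12660931341119086
[0.58048125 0.03370793]
(array([0.5812905 , 0.03621078]), np.float64(0.0010948930345462656), 79)
0.1328434504896716
[0.58128115 0.03582496]
```

View pics/s12.png

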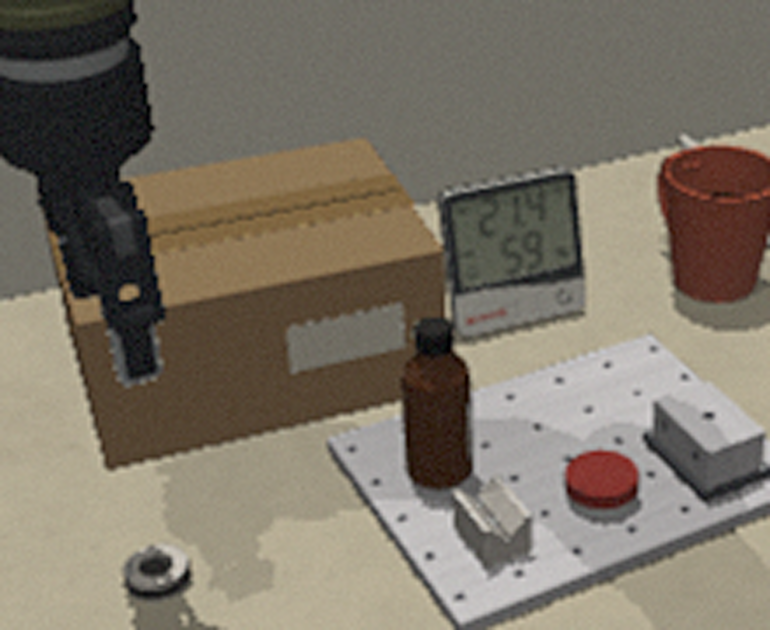

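View pics/t12.png

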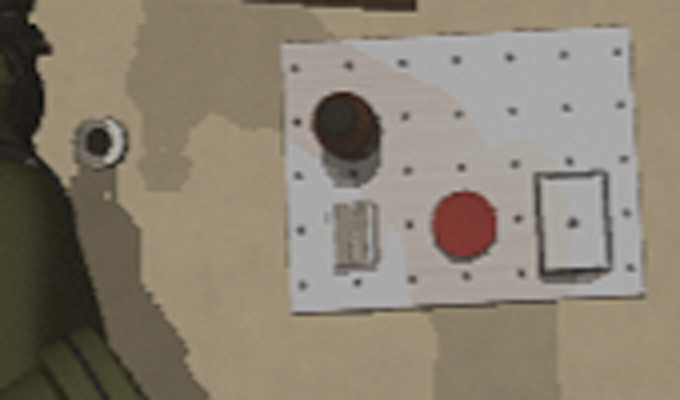

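Request:
{"api": "carry_out", "payload": {"series": [[-1,0.008,0.008,0.06,0],[-1,0,0,0.12,0],[-1,0,0,0.14,0],[-1,0,0,0.14,0],[-1,0,0,0.1,0],[-1,0,0,0.05,0],[-1,0,0,0.025,0],[-1,0,0,0.014,0],[-1,0,0,0,0]]}}

```text
clock: 32.9
tool_pos: [0.5753, 0.2231, -0.0301]
tool_rot: [179.9, -0.0, 93.1]
contact_force: [0.5, 0.0, 0.2]
width: 1.002
```

Request:
{"api": "carry_out", "payload": {"series": [[-0.2,0,0,0,0],[0,0,0,0,0],[0.2,0,0,0,0],[0.4,0,0,0,0],[1,0,0,0,0],[1,0,0,0,0],[1,0,0,0,0],[1,0,0,0,0],[1,0,0,0,0]], "force": 35}}

```text
clock: 34.02
tool_pos: [0.5749, 0.2229, -0.03]
tool_rot: [180.0, 0.0, 93.2]
contact_force: [-1.6, -0.6, 5.3]
width: 0.415
```

```bash
python3 plan.py .5145 -.128 .08 93;python3 - <<'E'
from plant import r
import pickle
f=r.grab_frame("scene")
pickle.dump(f,open(f"scene13.pkl","wb"))
from h import *
crop(load("scene13"),140,140,280,290,4,"s13.png")
E
```

```text
t 34.02 pos [ 0.5749  0.2229 -0.03  ] rot [1.7998e+02 1.0000e-02 9.3160e+01] F [-1.6 -0.6  5.3] w 0.415 q [-16.  58. -18.  98.  32.  29. -51.]
total shift xyz (frac): [-1.3883 -0.3185 -0.44  ] turn frac 0.0018
```

View pics/s13.png

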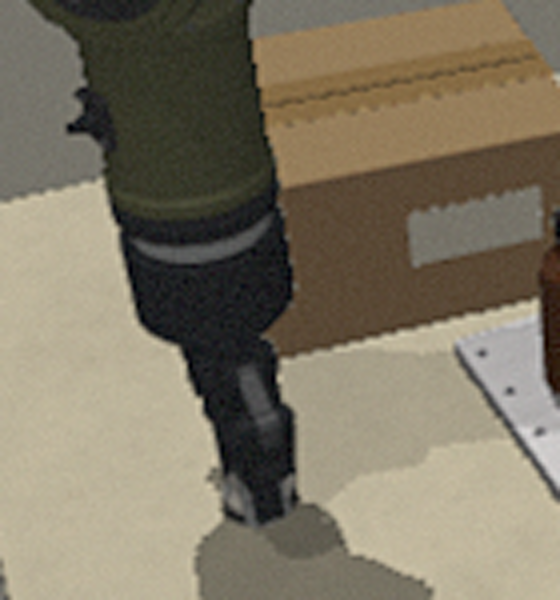

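Request:
{"api": "carry_out", "payload": {"series": [[1,0,0,-0.05,0],[1,0,0,-0.1,0],[1,0,0,-0.14,0],[1,0,0,-0.15,0],[1,0,0,-0.13,0],[1,0,0,-0.09,0],[1,-0.05,-0.012,0,0],[1,-0.1,-0.023,0,0],[1,-0.15,-0.034,0,0],[1,-0.15,-0.034,0,0],[1,-0.15,-0.034,0,0],[1,-0.15,-0.034,0,0],[1,-0.15,-0.034,0,0],[1,-0.15,-0.034,0,0],[1,-0.15,-0.034,0,0],[1,-0.1,-0.023,0,0],[1,-0.05,-0.014,0,0],[1,-0.032,-0.01,0,0],[1,0,0,0,0],[1,0,0,0,0]]}}

```text
clock: 36.58
tool_pos: [0.5143, -0.1251, 0.1345]
tool_rot: [180.0, -0.0, 93.3]
contact_force: [-0.5, 0.3, -0.1]
width: 0.416
```

```bash
python3 plan.py .514 -.1265 .022 93;python3 - <<'E'
from plant import r
import pickle
f=r.grab_frame("scene")
pickle.dump(f,open(f"scene14.pkl","wb"))
from h import *
crop(load("scene14"),230,80,430,260,4,"s14.png")
E
```

```text
t 36.58 pos [ 0.5143 -0.1251  0.1345] rot [ 1.7997e+02 -4.0000e-02  9.3260e+01] F [-0.5  0.3 -0.1] w 0.416 q [ 26.  40. -28. 109.  29.  38. -17.]
total shift xyz (frac): [-0.0055 -0.0014  0.45  ] turn frac 0.003
```

View pics/s14.png

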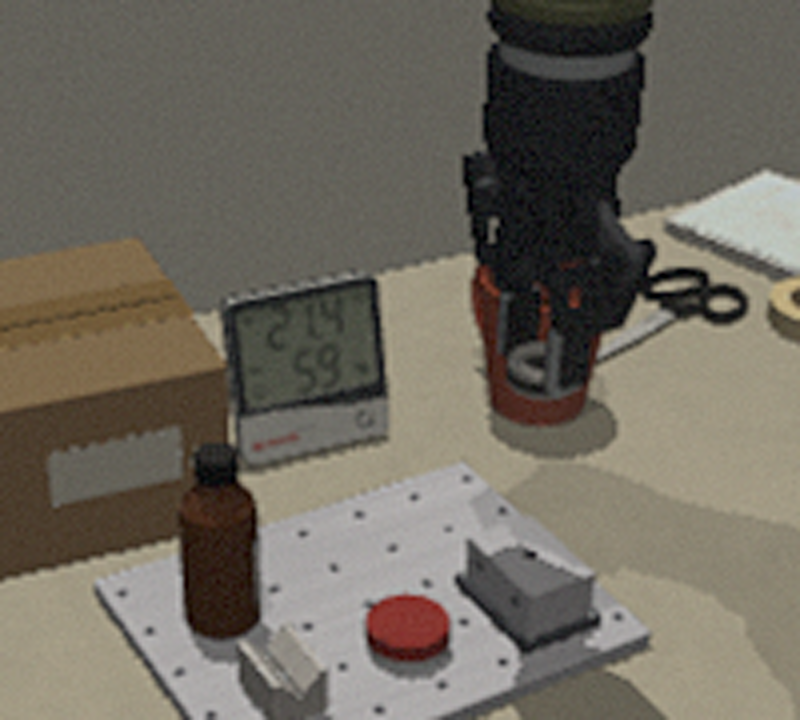

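Request:
{"api": "carry_out", "payload": {"series": [[1,-0.004,-0.001,0.05,0],[1,0,0,0.1,0],[1,0,0,0.12,0],[1,0,0,0.1,0],[1,0,0,0.045,0],[1,0,0,0.02,0],[1,0,0,0.01,0],[1,0,0,0.006,0],[1,0,0,0.003,0],[1,0,0,0,0]]}}

```text
clock: 37.88
tool_pos: [0.5139, -0.1276, 0.0212]
tool_rot: [180.0, 0.0, 93.1]
contact_force: [-0.1, -0.2, -1.0]
width: 0.412
```

Request:
{"api": "carry_out", "payload": {"series": [[1,0,0,0.004,0],[1,0,0,0.003,0],[1,0,0,0,0]]}}

```text
clock: 38.25
tool_pos: [0.514, -0.1276, 0.02]
tool_rot: [180.0, 0.0, 93.2]
contact_force: [-1.7, 0.6, 6.6]
width: 0.412
```

Contact at the expected height, so open and rise.

Request:
{"api": "carry_out", "payload": {"series": [[0.4,0,0,0,0],[0,0,0,0,0],[-0.3,0,0,0,0],[-0.6,0,0,0,0],[-1,0,0,0,0],[-1,0,0,0,0],[-1,0,0,-0.04,0],[-1,0,0,-0.08,0],[-1,0,0,-0.12,0],[-1,0,0,-0.15,0],[-1,0,0,-0.1,0],[-1,-0.1,0,0,0],[-1,-0.18,0,0,0],[-1,-0.2,0,0,0],[-1,-0.2,0,0,0],[-1,-0.15,0,0,0],[-1,0,0,0,0],[-1,0,0,0,0]]}}

```text
clock: 40.5
tool_pos: [0.5252, -0.3335, 0.1421]
tool_rot: [180.0, -0.1, 93.2]
contact_force: [-0.0, 0.8, 0.9]
width: 0.999
```

```bash
python3 plan.py .514 -.1265 .022 93;python3 - <<'E'
from plant import r
import pickle
for n in("scene","top"):
    f=r.grab_frame(n); pickle.dump(f,open(f"{n}15.pkl","wb"))
from m2 import *
s=load("scene15");t=load("top15")
crop(s,230,120,400,270,4.5,"s15.png")
crop(t,240,180,350,270,6,"t15.png")
C=cloud(t);ok=t["depth"]>0
m=ok&(np.hypot(C[...,0]-.513,C[...,1]+.127)<.03)&(C[...,2]>.057);q=C[m];print("ring",((q.max(0)+q.min(0))/2).round(4),q.mean(0).round(4),np.percentile(q[:,2],[5,95]),np.ptp(q,axis=0))
m=ok&(np.hypot(C[...,0]-.513,C[...,1]+.048)<.03)&(C[...,2]>.022);q=C[m];print("tin",((q.max(0)+q.min(0))/2).round(4),np.median(q[:,2]))
m=ok&(C[...,2]>.044)&(C[...,2]<.056)&(abs(C[...,0]-.513)<.06)&(abs(C[...,1]+.127)<.05);q=C[m];print("riser",cv2.minAreaRect((q[:,:2]*1000).astype(np.float32)),np.median(q[:,2]))
E
```

```text
t 40.5 pos [ 0.5252 -0.3335  0.1421] rot [ 1.7998e+02 -6.0000e-02  9.3200e+01] F [-0.   0.8  0.9] w 0.999 q [ 45.  46. -31.  93.  29.  50.   6.]
total shift xyz (frac): [0.8291 0.0016 0.4804] turn frac 0.0023
ring [ 0.5102 -0.1269  0.0629] [ 0.5133 -0.1268  0.0626] [0.05856475 0.06634237] [0.04483395 0.03400197 0.01143762]
tin [ 0.513  -0.0466  0.0307] 0.030375259391840936
riser ((513.5774536132812, -125.8154067993164), (42.88589859008789, 62.743675231933594), 89.90180969238281) 0.04996584974745266
```

View pics/s15.png

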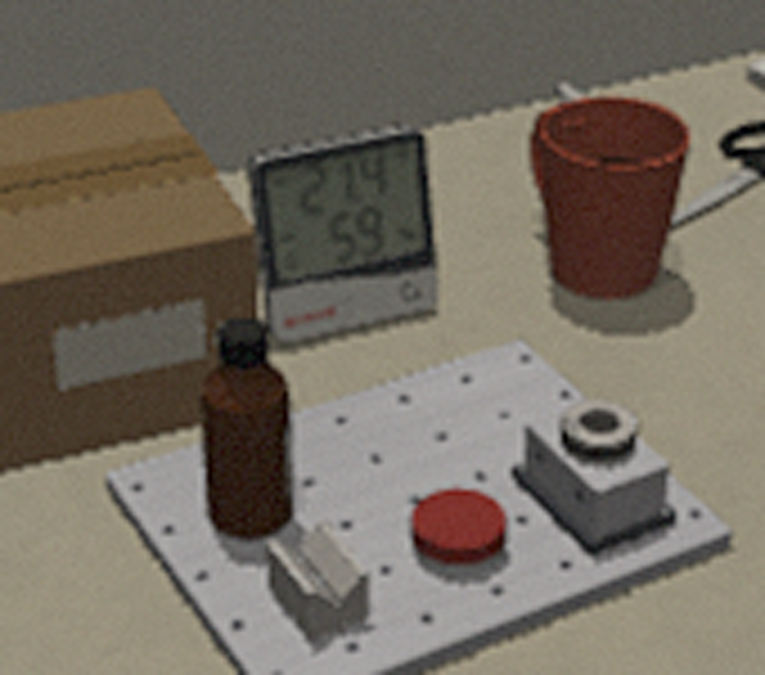

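View pics/t15.png

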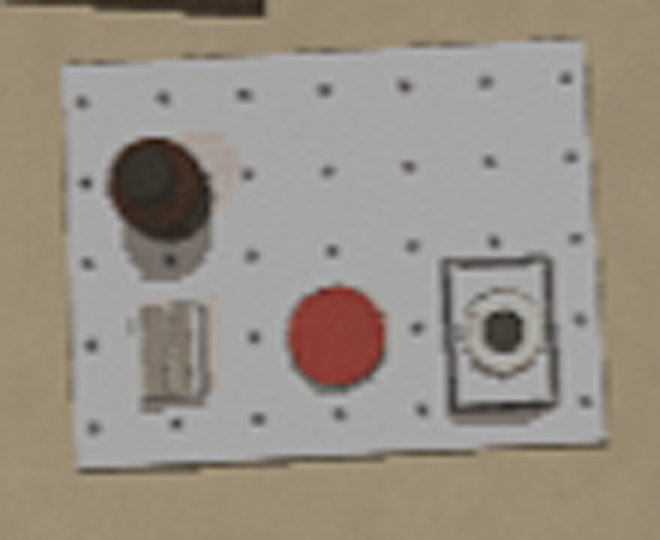

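```bash
python3 -c "
from plant import r
print(r.hand_in())"
```

```text
the job is handed in; nothing more can be done
None
```

The fixture plate is set up as asked, and I handed the job in at about 40.5 s of the 102 s allowed. No verdict was reported, so the results below are my own last camera checks.

| Item | Last check | Wanted |
|---|---|---|
| Riser | top at z = 50.0 mm; camera centre (0.514, -0.126) against the tile's (0.5135, -0.128) | top at 50 mm, within 5 mm of the tile's centre |
| Ring | flat on the riser, centre within about 3 mm of the riser's middle | within 12 mm |
| Tin | (0.513, -0.047), top at z = 30.4 mm (31 mm expected) | (0.510, -0.048), within 15 mm |
| Bottle | upright, about 75 mm behind the V-block (centres), 2 mm or less sideways | 59–89 mm behind, 15 mm sideways |

- **Riser fit:** it went over the studs with almost no force and stopped on the tile at about 21 N when I pressed it down.
- **Bystanders and look-alikes:** the mug and the thermo-hygrometer looked unmoved in the last pictures, though I did not measure them. I never moved the green look-alikes.

**What disagreed:**
- **Tool height:** the reported tool height was about 33 mm lower than the real fingertips. Because of this my first grasp on the riser closed in the air above it without touching it. I worked out the offset from the depth images and corrected for it from then on.
- **Cameras:** the two cameras disagree by about 2–4 mm. I mostly trusted the top camera, whose heights matched the given sizes.
- **Ring opening:** the gripper read about 35 mm on the 39 mm ring, a larger gap than on the other objects, but the ring held and sat down normally.

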